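# Clear a moulding shot: sort tagged housings and build the check set

## Task

Sort the deburred black housings by the tag on top: every green-tagged one into a nest of the green pass tray, every red-tagged one into a nest of the red reject tray, one to a nest, lying flat with the tag up. Also build the shot's check set in the steel-cornered fixture pocket, the white body first, then the amber spacer, then the blue disc, each square, flat and fully down on the one below before the next goes in. Do not disturb the parts box, scraper, pin vise or drum bung.

Things in the scene. Friction and masses are not known exactly. Their poses are not given: they have to be found in the camera images.
- housing_green_1: Black moulded housing with a green tag (28 x 26 mm) on its top face; block 60 (x) x 36 (y) x 34 (z) mm, about 70 g. Origin at the centre of its underside, z up through the tag. May be absent.
- housing_green_2: Black moulded housing with a green tag (28 x 26 mm) on its top face; block 60 (x) x 36 (y) x 34 (z) mm, about 70 g. Origin at the centre of its underside, z up through the tag. May be absent.
- housing_green_3: Black moulded housing with a green tag (28 x 26 mm) on its top face; block 60 (x) x 36 (y) x 34 (z) mm, about 70 g. Origin at the centre of its underside, z up through the tag. May be absent.
- housing_red_1: Black moulded housing with a red tag (28 x 26 mm) on its top face; block 60 (x) x 36 (y) x 34 (z) mm, about 70 g. Origin at the centre of its underside, z up through the tag. May be absent.
- housing_red_2: Black moulded housing with a red tag (28 x 26 mm) on its top face; block 60 (x) x 36 (y) x 34 (z) mm, about 70 g. Origin at the centre of its underside, z up through the tag. May be absent.
- housing_red_3: Black moulded housing with a red tag (28 x 26 mm) on its top face; block 60 (x) x 36 (y) x 34 (z) mm, about 70 g. Origin at the centre of its underside, z up through the tag. May be absent.
- set_body: White square body of the check set, 62 x 62 x 30 mm high, about 100 g, a grey dot on top. Origin at the centre of its underside, x and y along the sides.
- set_spacer: Amber translucent square frame (spacer), 62 x 62 x 16 mm high with a 30 mm square opening, about 50 g. Origin at the centre of its underside, x and y along the sides.
- set_disc: Blue round top disc, 62 mm diameter x 14 mm high, about 50 g, a white dot on top. Origin at the centre of its underside.
- pass_nest_1 (a point): Centre of the floor of nest 1 of the pass tray, a fixed tray with green walls, 228 (x) x 56 (y) mm, three nests in a row along x, 74 mm apart. Each nest is 68 (x) x 44 (y) mm, its floor 6 mm above the bench, its walls 6 mm thick and 10 mm high above that floor. z up.
- pass_nest_2 (a point): Centre of the floor of nest 2 of the pass tray, a fixed tray with green walls, 228 (x) x 56 (y) mm, three nests in a row along x, 74 mm apart. Each nest is 68 (x) x 44 (y) mm, its floor 6 mm above the bench, its walls 6 mm thick and 10 mm high above that floor. z up.
- pass_nest_3 (a point): Centre of the floor of nest 3 of the pass tray, a fixed tray with green walls, 228 (x) x 56 (y) mm, three nests in a row along x, 74 mm apart. Each nest is 68 (x) x 44 (y) mm, its floor 6 mm above the bench, its walls 6 mm thick and 10 mm high above that floor. z up.
- reject_nest_1 (a point): Centre of the floor of nest 1 of the reject tray, a fixed tray with red walls, 228 (x) x 56 (y) mm, three nests in a row along x, 74 mm apart. Each nest is 68 (x) x 44 (y) mm, its floor 6 mm above the bench, its walls 6 mm thick and 10 mm high above that floor. z up.
- reject_nest_2 (a point): Centre of the floor of nest 2 of the reject tray, a fixed tray with red walls, 228 (x) x 56 (y) mm, three nests in a row along x, 74 mm apart. Each nest is 68 (x) x 44 (y) mm, its floor 6 mm above the bench, its walls 6 mm thick and 10 mm high above that floor. z up.
- reject_nest_3 (a point): Centre of the floor of nest 3 of the reject tray, a fixed tray with red walls, 228 (x) x 56 (y) mm, three nests in a row along x, 74 mm apart. Each nest is 68 (x) x 44 (y) mm, its floor 6 mm above the bench, its walls 6 mm thick and 10 mm high above that floor. z up.
- pocket (a point): Centre of the pocket floor, 10 mm above the bench, of the fixed fixture: 120 x 120 mm aluminium base, four L-shaped steel corner posts 10 mm thick round a 66 x 66 mm pocket. Each post covers 12 mm of each side, leaving 42 mm open for a finger in the middle of every side. Posts stand 56 mm over the floor, with lead-in tips flared outward up to 66 mm. x, y along the sides, z up.
- parts_box: Grey steel parts box with a closed lid and toggle catch, 136 x 206 x 87 mm, fixed bystander; origin at the centre of its underside.
- scraper: Bystander: hook scraper with cork handle, 175 mm long along its x, 24 mm thick; origin at the handle's front end, on the bench.
- pin_vise: Bystander: nickel-plated pin vise, 115 mm long along its x, 17 mm thick; origin near its middle, on the bench.
- drum_bung: Bystander: white plastic drum bung, 72 mm flange diameter, 31 mm high; origin at the centre of its underside.
Not all that is in view belongs to the job. Leave any turquoise or yellow look-alike of the housing_green_1 alone.

How it is judged:
On the way, in this order (a step that is already met when the one before it is completed fails the run):
1. the white body is square and flat on the floor of the fixture pocket, let go (horizontal distance between set_body and pocket below 0.005 m and z of set_body in the frame of pocket between -0.003 and 0.003 m and angle between set_body's own z axis and vertical below 0.08 rad and contact force between the fingers and set_body below 0.2 N and linear speed of set_body below 0.02 m/s and (angle between the x axis of set_body and the x axis of pocket, either way round below 0.12 rad or angle between the x axis of set_body and the y axis of pocket, either way round below 0.12 rad)), for 0.2 s.
2. the amber spacer is square and flat on the body in the pocket, let go (horizontal distance between set_spacer and pocket below 0.005 m and z of set_spacer in the frame of pocket between 0.027 and 0.033 m and angle between set_spacer's own z axis and vertical below 0.08 rad and contact force between the fingers and set_spacer below 0.2 N and linear speed of set_spacer below 0.02 m/s and (angle between the x axis of set_spacer and the x axis of pocket, either way round below 0.12 rad or angle between the x axis of set_spacer and the y axis of pocket, either way round below 0.12 rad)), for 0.2 s.
3. the blue disc is flat on the spacer in the pocket, let go (horizontal distance between set_disc and pocket below 0.005 m and z of set_disc in the frame of pocket between 0.043 and 0.049 m and angle between set_disc's own z axis and vertical below 0.08 rad and contact force between the fingers and set_disc below 0.2 N and linear speed of set_disc below 0.02 m/s), for 0.2 s.
At the end, for the whole second after the job is handed in: Each housing lies tag up in a nest of its tray (centre within 7 mm, underside within 3 mm of the floor, tilt under 0.08 rad); body, spacer, disc stacked in the pocket (centre 5 mm, height 3 mm, tilt 0.08, squareness 0.12 rad); all released, at rest (all of step 1 and all of step 2 and all of step 3 and ((horizontal distance between housing_green_1 and pass_nest_1 below 0.007 m and z of housing_green_1 in the frame of pass_nest_1 between -0.003 and 0.003 m) or (horizontal distance between housing_green_1 and pass_nest_2 below 0.007 m and z of housing_green_1 in the frame of pass_nest_2 between -0.003 and 0.003 m) or (horizontal distance between housing_green_1 and pass_nest_3 below 0.007 m and z of housing_green_1 in the frame of pass_nest_3 between -0.003 and 0.003 m)) and angle between each of housing_green_1, housing_green_2, housing_green_3, housing_red_1, housing_red_2, housing_red_3's own z axis and vertical below 0.08 rad and ((horizontal distance between housing_green_2 and pass_nest_1 below 0.007 m and z of housing_green_2 in the frame of pass_nest_1 between -0.003 and 0.003 m) or (horizontal distance between housing_green_2 and pass_nest_2 below 0.007 m and z of housing_green_2 in the frame of pass_nest_2 between -0.003 and 0.003 m) or (horizontal distance between housing_green_2 and pass_nest_3 below 0.007 m and z of housing_green_2 in the frame of pass_nest_3 between -0.003 and 0.003 m)) and ((horizontal distance between housing_green_3 and pass_nest_1 below 0.007 m and z of housing_green_3 in the frame of pass_nest_1 between -0.003 and 0.003 m) or (horizontal distance between housing_green_3 and pass_nest_2 below 0.007 m and z of housing_green_3 in the frame of pass_nest_2 between -0.003 and 0.003 m) or (horizontal distance between housing_green_3 and pass_nest_3 below 0.007 m and z of housing_green_3 in the frame of pass_nest_3 between -0.003 and 0.003 m)) and ((horizontal distance between housing_red_1 and reject_nest_1 below 0.007 m and z of housing_red_1 in the frame of reject_nest_1 between -0.003 and 0.003 m) or (horizontal distance between housing_red_1 and reject_nest_2 below 0.007 m and z of housing_red_1 in the frame of reject_nest_2 between -0.003 and 0.003 m) or (horizontal distance between housing_red_1 and reject_nest_3 below 0.007 m and z of housing_red_1 in the frame of reject_nest_3 between -0.003 and 0.003 m)) and ((horizontal distance between housing_red_2 and reject_nest_1 below 0.007 m and z of housing_red_2 in the frame of reject_nest_1 between -0.003 and 0.003 m) or (horizontal distance between housing_red_2 and reject_nest_2 below 0.007 m and z of housing_red_2 in the frame of reject_nest_2 between -0.003 and 0.003 m) or (horizontal distance between housing_red_2 and reject_nest_3 below 0.007 m and z of housing_red_2 in the frame of reject_nest_3 between -0.003 and 0.003 m)) and ((horizontal distance between housing_red_3 and reject_nest_1 below 0.007 m and z of housing_red_3 in the frame of reject_nest_1 between -0.003 and 0.003 m) or (horizontal distance between housing_red_3 and reject_nest_2 below 0.007 m and z of housing_red_3 in the frame of reject_nest_2 between -0.003 and 0.003 m) or (horizontal distance between housing_red_3 and reject_nest_3 below 0.007 m and z of housing_red_3 in the frame of reject_nest_3 between -0.003 and 0.003 m))); the robot touches nothing.
It fails at once if the scraper is moved more than 30 mm (distance of scraper from where it was at the start of the episode above 0.03 m).
It fails at once if the pin vise is moved more than 30 mm (distance of pin_vise from where it was at the start of the episode above 0.03 m).
It fails at once if the drum bung is moved more than 30 mm (distance of drum_bung from where it was at the start of the episode above 0.03 m).
It fails at once if the parts box is pushed (contact force between the arm and parts_box above 5 N).
Of housing_green_1, housing_green_2, housing_green_3, housing_red_1, housing_red_2, housing_red_3 only 4 to 6 are there at a start; the rules pass over those that are not, and their reading is None.
At some moment in a run one of housing_green_1, housing_green_2, housing_green_3, housing_red_1, housing_red_2, housing_red_3 may be knocked a few centimetres aside while the robot is not near it.
Once in a run the grip may slacken for a moment while it holds something.
It also fails if it takes over 208 s, if anything falls off the work surface, if the arm or the gripper's body presses on something with over 40 N, if the wrist force passes 120 N, or if a joint passes its speed limit or range.

## Robot

A 7-joint arm with a two-finger parallel gripper is mounted at the origin on the work surface. World frame = base frame: x ahead of the robot, y to its left, z up, the work surface at z = 0. Lengths are in m, angles in rad, forces in N, time in s.
With the tool pointing down it reaches from about 0.4 to 0.875 m from the base axis. Payload 19.3 kg.
Tool frame: the origin (TCP) lies on the centre line of the jaws, within the pads' length; the fingertips stand 14 mm ahead of it and the grasp point (between the pads) lies 5 mm behind it; z points along the fingers, y is the line along which they close (so a half turn about z gives the same grasp; the last joint's range is limited). The gripper opens to 85 mm and grips with 20 to 120 N. Pads are 22 mm wide; open, the fingers measure 114 mm over their backs; the gripper's body (76 mm by 85 mm) begins 54 mm behind the grasp point. The pads swing forward as they close: fully open they stand 13 mm farther back than shut.
Start: joints at [-1.368, 0.521, -0.036, 1.599, 0.021, 1.021, -0.113], TCP at [0.168, 0.602, 0.245] pointing down, gripper open.
Joint ranges: [-2.91, 2.91], [-0.3, 2.13], [-1.5, 1.42], [0.17, 2.43], [-1.26, 4.41], [0.16, 1.93], [-2.52, 2.52]. Speed limits (rad/s): [1.89, 1.89, 2.39, 2.39, 3.01, 3.01, 3.01].

## Interface

Orientations are given as [roll, pitch, yaw] about the fixed x, y, z axes, in that order (R = Rz(yaw) Ry(pitch) Rx(roll)).
In Python, from workcell import bot, grab_frame, regions_of gives the robot as it stands. The module is installed in compiled form; this text tells all that it offers.
- The arm moves only by the tool play_rows, never from a script. Its argument "plan" is a list of rows, each a list of 3 entries, a list of its own where there are three numbers: the shift along the tool's x, y, z in units of 2.5 cm (1.0 is 2.5 cm), then the turn, a rotation vector about the tool's x, y, z in units of 0.15 rad (1.0 is 0.15 rad), then the closure, from -1 (fully open) to 1 (shut). In form: [[[tx, ty, tz], [rx, ry, rz], jaw], ...]. A call has 1 to 20 rows; each row shifts and turns the commanded pose from where the row before left it, along the tool's axes as they then stand; what a row does not reach is not made up. A row lasts 1/8 s, in which the tool goes at most 62.5 mm and 10.7 degrees, less where a joint would pass 70% of its speed; a pose out of reach is approached as far as the arm can. A call with a number of a shift or a turn outside -1 to 1 is refused whole. A call with a gripper value outside its range is refused whole. The fingers move at their own pace and stop on an object; "newtons" is the grip in N (left out, the last holds). Time passes only in rows, so rows that do not move let the fingers close. It gives the time, the measured TCP pose, the force, the opening and the grip force at its end, in the units of the state.
- bot.observe(): the state, without advancing time (a new reading comes with each control period).
- grab_frame(name): name is "scene" or "side" or "wrist"; returns a dict with "pixels" (400x640x3 uint8, red, green, blue), "depth" (400x640 float32, m along the optical axis (not along the pixel's ray), 0 where there is no reading), "camera_matrix" (3x3 intrinsics, pixels), "R" (3x3) and "t" (3): a world point X has camera coordinates R X + t. Camera axes: x right, y down, z forward; pixel columns grow to the right and rows downward; lengths in m; the calibration is good to about 2 mm. A picture is of the moment at which its call begins.
- bot.job_done(): hands the job in; it is judged then, once.
Trained networks look in the newest picture that a camera, given by its name, has taken for a name from the list of things; names that differ only in an ending like _2 or _b are one class to them, and where a whole thing is asked for, a point or a joint stands for the part that bears it (a point fixed in the world has none). Each returns a list of dicts, best first, with "p" (0 to 1); they miss things now and then, are a little off and sometimes report something else, mostly with a low value. They report only what shows in the picture. A call takes as long as a camera call. They do not tell look-alikes from the thing itself.
- regions_of(thing, camera): "mask" (400x640 bool, what is visible of it) and "box" ([left, top, right, bottom] in pixels, round what is visible of it).
The state is a dict: "clock": time; "qpos": joint angles; "qd": joint speeds; "joint_efforts": joint torques, N m; "position": TCP position; "tool_rot": TCP orientation; "force": force on the tool from outside, world axes, zero at the start; "moment": the same for the moment, N m; "grip_width": finger opening in m; "finger_force": force on a finger pad.
Only numpy, scipy, OpenCV 4.12 (cv2) and the standard library are available. Lean on these libraries where they do the work, as an engineer would, in place of code of your own. Each camera call takes 0.05 s, during which the arm holds its last target. There are 200 camera calls.

## Working session

There is one attempt and no reset: what is moved stays moved. The work goes in short steps, Python scripts to look and compute and a tool call to move; the robot and the scene stay as the last step left them, time stands still between calls to the robot, and variables do not carry over. Pictures are saved under pics/ and viewed, at most 14 in all, crops included, and the job is handed in when it is done.

Besides the shell and the picture viewer there is one more tool, called after "Call:" as name(argument=value, ...), one argument or row to a line, values as JSON. play_rows: Moves the arm, as the interface text tells. Its arguments: {"type":"object","properties":{"plan":{"type":"array"},"newtons":{"type":"number"}},"required":["plan"]}

```bash
mkdir -p pics; python3 - <<'E'
from workcell import bot, grab_frame
import cv2
print(bot.observe())
for n in ("scene","side"):
    f=grab_frame(n); cv2.imwrite(f"pics/{n}0.png",f["pixels"][:,:,::-1]); print(n,f["camera_matrix"],f["R"],f["t"])
E
```

```text
{'clock': 0.0, 'qpos': array([-1.36820772,  0.52201   , -0.03631126,  1.60000299,  0.02121308,
        1.02110192, -0.11280657]), 'qd': array([-0.00043737, -0.00103634, -0.00150066,  0.00085186,  0.0002808 ,
       -0.00059108, -0.00053234]), 'joint_efforts': array([-4.81623774e-04, -9.27118349e+01,  1.97980531e+00, -3.69917929e+01,
        1.78772095e-02,  8.28602468e-03,  1.01988476e-05]), 'position': array([0.1683466 , 0.60156663, 0.24473021]), 'tool_rot': array([-3.14046014e+00,  1.00549376e-04,  2.86878031e+00]), 'force': array([-0.82537097, -0.28583687, -0.11775681]), 'moment': array([-0.02650395, -0.02132903,  0.03741271]), 'finger_force': 0.0, 'grip_width': 0.08548057656133366}
scene [[371.280266     0.         316.86521669]
 [  0.         371.280266   200.77743403]
 [  0.           0.           1.        ]] [[ 0.26701935  0.96368272 -0.00403442]
 [ 0.77217435 -0.21645679 -0.59740542]
 [-0.57658256  0.15640353 -0.80192923]] [-0.26160345 -0.43120546  1.3929634 ]
side [[517.2118707    0.         319.25314309]
 [  0.         517.2118707  200.1964884 ]
 [  0.           0.           1.        ]] [[-6.94570643e-01 -7.19424472e-01 -2.26022051e-04]
 [-3.65898435e-01  3.53528273e-01 -8.60892616e-01]
 [ 6.19427121e-01 -5.97868036e-01 -5.08786648e-01]] [0.46921115 0.24600446 1.53418286]
```

View pics/scene0.png

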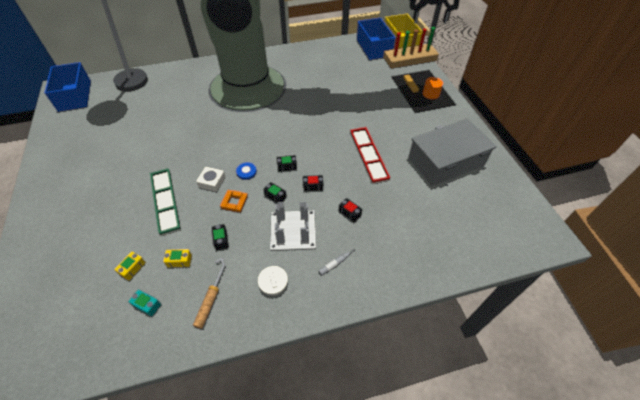

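View pics/side0.png

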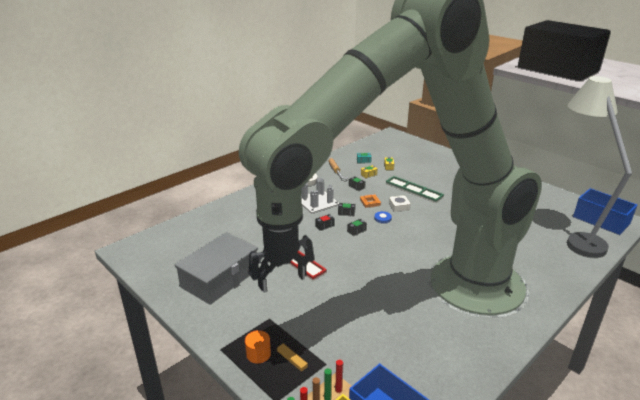

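The scene view shows three green housings at (287,162), (275,192) and (220,237), and two red ones at (313,183) and (350,210). The check set is the body (210,178), spacer (234,201) and disc (246,171). The pocket is at (293,229), the pass tray at (165,200) and the reject tray at (370,154). Look-alikes sit at the lower left. The side view shows the same layout, with the arm close to the parts box.

```bash
cat > h.py <<'E'
from workcell import bot, grab_frame, regions_of
import cv2, numpy as np
H={"housing_green_1":.034,"housing_red_1":.034,"set_body":.03,"set_spacer":.016,"set_disc":.014,"pass_nest_1":None,"reject_nest_1":None,"pocket":None,"scraper":None,"pin_vise":None,"drum_bung":None,"parts_box":None}
def cloud(f):
    d=f["depth"]; v,u=np.indices(d.shape); K=f["camera_matrix"]
    c=np.stack([(u-K[0,2])/K[0,0]*d,(v-K[1,2])/K[1,1]*d,d],-1)
    return (c-f["t"])@f["R"]
def project(f,X):
    c=f["R"]@np.asarray(X)+f["t"]; p=f["camera_matrix"]@c; return p[:2]/p[2]
def onplane(f,uv,z):
    "pixel points (N,2) to world xy on plane z"
    K=f["camera_matrix"]; uv=np.atleast_2d(uv).astype(float)
    r=np.c_[(uv[:,0]-K[0,2])/K[0,0],(uv[:,1]-K[1,2])/K[1,1],np.ones(len(uv))]@f["R"]
    o=-f["R"].T@f["t"]; s=(z-o[2])/r[:,2]; return (o+r*s[:,None])[:,:2]
def rect(P):
    (c,s,a)=cv2.minAreaRect(np.float32(P*1000)); 
    if s[0]<s[1]: s=s[::-1]; a+=90
    a=(a+90)%180-90
    return np.round(c,1),np.round(s,1),round(a,1)
def look(cam,things,pmin=.3,zb=None):
    f=grab_frame(cam); W=cloud(f)
    for t in things:
        for r in regions_of(t,cam):
            if r["p"]<pmin: continue
            m=r["mask"]&(f["depth"]>0)
            if m.sum()<15: continue
            P=W[m]; zt=np.percentile(P[:,2],90)
            h=H[t] or zt
            top=P[np.abs(P[:,2]-h)<.006]
            col=f["pixels"][m].astype(int); 
            v,u=np.nonzero(m)
            s="" 
            if len(top)>10: s=rect(top[:,:2])
            print(t,round(r["p"],2),"px",int(u.mean()),int(v.mean()),"n",m.sum(),"med",np.round(np.median(P,0)*1000),"zt",round(zt*1000),s)
    return f
def tool():
    o=bot.observe(); print("t",round(o["clock"],2),np.round(o["position"]*1000,1),"rpy",np.round(o["tool_rot"],3),"w",round(o["grip_width"]*1000,1),"q",np.round(o["qpos"],2))
    return o
E
python3 - <<'E'
from h import *
look("scene",list(H))
f=grab_frame("wrist"); cv2.imwrite("pics/w0.png",f["pixels"][:,:,::-1])
o=tool(); print(f["camera_matrix"],f["R"],"cam at",-f["R"].T@f["t"])
E
```

```text
housing_green_1 0.79 px 286 162 n 285 med [448.  53.  30.] zt 34 (array([435.8,  53.7]), array([57.8, 37.3]), 83.3)
housing_green_1 0.78 px 129 265 n 496 med [ 675. -397.   31.] zt 34 (array([ 668.5, -400.8]), array([59.6, 37.4]), -44.0)
housing_green_1 0.76 px 143 302 n 506 med [ 785. -361.   31.] zt 34 (array([ 778.9, -365.4]), array([60.6, 34.9]), 48.0)
housing_green_1 0.74 px 177 257 n 436 med [ 687. -283.   31.] zt 34 (array([ 679.7, -283.3]), array([57.5, 35. ]), 78.4)
housing_green_1 0.71 px 219 236 n 371 med [ 656. -173.   31.] zt 34 (array([ 645.8, -174.1]), array([60.6, 35.9]), -1.9)
housing_green_1 0.57 px 274 192 n 308 med [547.  -6.  30.] zt 34 (array([541.,  -4.]), array([57.3, 37.4]), 37.1)
housing_green_1 0.43 px 313 182 n 316 med [543. 111.  31.] zt 34 (array([533.2, 109.1]), array([58.3, 39. ]), 74.1)
housing_red_1 0.64 px 312 182 n 280 med [543. 107.  31.] zt 34 (array([533.2, 109.1]), array([52.4, 39. ]), 74.1)
housing_red_1 0.55 px 349 209 n 348 med [660. 181.  31.] zt 34 (array([654.2, 183.5]), array([58.5, 36.4]), 31.8)
set_body 0.86 px 209 178 n 495 med [ 444.
[... 1221 characters left out ...]
434. , -176.6]), array([64.1, 62.7]), -31.5)
drum_bung 0.48 px 368 154 n 1137 med [462. 312.   6.] zt 15 (array([457.2, 313. ]), array([233. ,  57.9]), -1.3)
parts_box 0.93 px 449 151 n 3797 med [573. 515.  84.] zt 87 (array([544.6, 534.9]), array([209.5, 150.1]), -81.9)
t 0.8 [168.4 601.9 245.3] rpy [ 3.142 -0.     2.869] w 85.3 q [-1.37  0.52 -0.04  1.6   0.02  1.02 -0.11]
[[354.07725221   0.         313.18368352]
 [  0.         354.07725221 203.67362823]
 [  0.           0.           1.        ]] [[ 2.69453699e-01  9.63013253e-01 -4.22951823e-04]
 [ 9.24303778e-01 -2.58499364e-01  2.80785693e-01]
 [ 2.70291011e-01 -7.60496798e-02 -9.59770397e-01]] cam at [0.10097414 0.62100127 0.37394203]
```

View pics/w0.png

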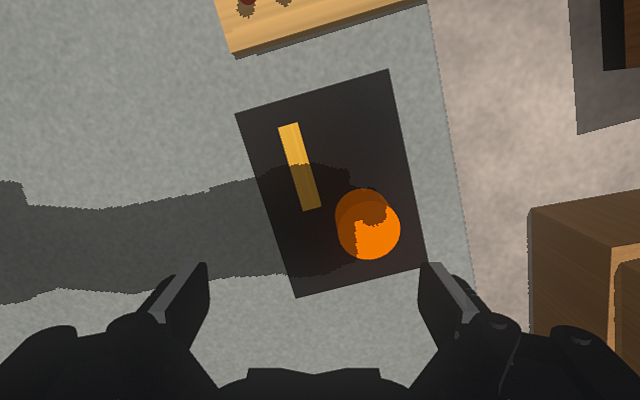

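The wrist view shows the finger tips at about (205,265) and (425,265). The bench point under the TCP falls near the image centre, so hovering over a part gives a good view of it.

```bash
cat >> h.py <<'E'
import json
def plan(wps,start=None,jaw=None,q=True):
    """wps: [x,y,z mm, yaw deg, jaw, (min rows)] ; pose follows straight lines; prints rows"""
    o=bot.observe(); p=o["position"]*1000; yaw=np.degrees(o["tool_rot"][2])
    if start is not None: p,yaw=np.array(start[:3],float),start[3]
    rows=[]
    for w in wps:
        tgt=np.array(w[:3],float); dy=(w[3]-yaw+180)%360-180 if len(w)<7 else w[3]-yaw
        n=int(max(np.ceil(np.linalg.norm(tgt-p)/24.5),np.ceil(abs(dy)/8.5),w[5] if len(w)>5 else 1))
        p0,y0=p.copy(),yaw
        for k in range(1,n+1):
            g=p0+(tgt-p0)*k/n; gy=y0+dy*k/n; c,s=np.cos(np.radians(yaw)),np.sin(np.radians(yaw))
            X=np.array([[c,s,0],[s,-c,0],[0,0,-1]])
            t=np.clip(np.round(X@(g-p)/25,2),-1,1); r=np.round(-np.radians(gy-yaw)/.15,2)
            p=p+X.T@t*25; yaw=yaw-np.degrees(r*.15); rows.append([t.tolist(),[0,0,float(r)],w[4]])
    print(len(rows),"rows, ends",np.round(p,1),round(yaw,1))
    for i in range(0,len(rows),20): print(json.dumps(rows[i:i+20]).replace(" ","").replace(".0,",",").replace(".0]","]"))
E
python3 - <<'E'
from h import *
plan([[480,150,235,110,-1],[436,-177,190,58.4,-1]])
E
```

```text
37 rows, ends [ 436.  -177.   190.1] 58.4
[[[-0.73,-0.61,0.02],[0,0,0.28],-1],[[-0.76,-0.58,0.02],[0,0,0.27],-1],[[-0.78,-0.55,0.01],[0,0,0.28],-1],[[-0.81,-0.51,0.02],[0,0,0.27],-1],[[-0.82,-0.49,0.02],[0,0,0.28],-1],[[-0.84,-0.44,0.02],[0,0,0.27],-1],[[-0.87,-0.41,0.02],[0,0,0.28],-1],[[-0.87,-0.38,0.01],[0,0,0.27],-1],[[-0.9,-0.34,0.02],[0,0,0.28],-1],[[-0.9,-0.3,0.02],[0,0,0.27],-1],[[-0.92,-0.27,0.02],[0,0,0.28],-1],[[-0.93,-0.23,0.02],[0,0,0.27],-1],[[-0.93,-0.18,0.01],[0,0,0.28],-1],[[-0.94,-0.15,0.02],[0,0,0.27],-1],[[-0.95,-0.12,0.02],[0,0,0.28],-1],[[-0.95,-0.07,0.02],[0,0,0.27],-1],[[-0.96,-0.03,0.01],[0,0,0.28],-1],[[-0.95,0.01,0.02],[0,0,0.27],-1],[[-0.96,0.04,0.02],[0,0,0.28],-1],[[-0.95,0.09,0.02],[0,0,0.27],-1]]
[[[-0.94,0.12,0.02],[0,0,0.28],-1],[[-0.94,0.17,0.01],[0,0,0.27],-1],[[-0.94,0.2,0.02],[0,0,0.28],-1],[[-0.83,-0.44,0.13],[0,0,0.43],-1],[[-0.87,-0.38,0.13],[0,0,0.43],-1],[[-0.88,-0.33,0.13],[0,0,0.43],-1],[[-0.9,-0.26,0.12],[0,0,0.42],-1],[[-0.92,-0.21,0.13],[0,0,0.43],-1],[[-0.93,-0.16,0.13],[0,0,0.43],-1],[[-0.94,-0.09,0.13],[0,0,0.43],-1],[[-0.94,-0.03,0.13],[0,0,0.43],-1],[[-0.94,0.03,0.13],[0,0,0.43],-1],[[-0.94,0.09,0.13],[0,0,0.43],-1],[[-0.93,0.16,0.13],[0,0,0.42],-1],[[-0.92,0.21,0.12],[0,0,0.43],-1],[[-0.9,0.26,0.13],[0,0,0.43],-1],[[-0.89,0.33,0.13],[0,0,0.43],-1]]
```

```bash
cat >> h.py <<'E'
def blk(wps,start=None):
    "wps [x,y,z,yaw] mm/deg; each: turn in place (rounded) then shift; prints n x row"
    o=bot.observe(); p=o["position"]*1000; yaw=np.degrees(o["tool_rot"][2])
    if start is not None: p,yaw=np.array(start[:3],float),start[3]
    tot=0
    for w in wps:
        dy=w[3]-yaw
        if abs(dy)>270: dy-=360*np.sign(dy)
        if abs(dy)>.3:
            u=-np.radians(dy)/.15; n=int(np.ceil(abs(u))); r=round(u/n,2); yaw-=np.degrees(n*r*.15); tot+=n
            print(f"  {n} x turn z {r}")
        c,s=np.cos(np.radians(yaw)),np.sin(np.radians(yaw)); X=np.array([[c,s,0],[s,-c,0],[0,0,-1]])
        d=np.array(w[:3])-p; n=int(np.ceil(np.linalg.norm(d)/24.9)); 
        if n:
            t=np.round(X@d/25/n,2); p=p+X.T@t*25*n; tot+=n
            print(f"  {n} x shift {t.tolist()}")
        print("   ->",np.round(p,1),round(yaw,1))
    print("rows",tot)
E
python3 - <<'E'
from h import *
blk([[480,150,235,58.4],[436,-177,190,58.4]])
E
```

```text
13 x turn z 0.95
  23 x shift [-0.38, 0.87, 0.02]
   -> [478.6 152.7 233.8] 58.2
  14 x shift [-0.87, 0.39, 0.13]
   -> [ 434.4 -178.   188.3] 58.2
rows 50
```

Call:
play_rows(
  plan=[
    [[0, 0, 0], [0, 0, 0.95], -1],
    [[0, 0, 0], [0, 0, 0.95], -1],
    [[0, 0, 0], [0, 0, 0.95], -1],
    [[0, 0, 0], [0, 0, 0.95], -1],
    [[0, 0, 0], [0, 0, 0.95], -1],
    [[0, 0, 0], [0, 0, 0.95], -1],
    [[0, 0, 0], [0, 0, 0.95], -1],
    [[0, 0, 0], [0, 0, 0.95], -1],
    [[0, 0, 0], [0, 0, 0.95], -1],
    [[0, 0, 0], [0, 0, 0.95], -1],
    [[0, 0, 0], [0, 0, 0.95], -1],
    [[0, 0, 0], [0, 0, 0.95], -1],
    [[0, 0, 0], [0, 0, 0.95], -1],
    [[-0.38, 0.87, 0.02], [0, 0, 0], -1],
    [[-0.38, 0.87, 0.02], [0, 0, 0], -1],
    [[-0.38, 0.87, 0.02], [0, 0, 0], -1],
    [[-0.38, 0.87, 0.02], [0, 0, 0], -1],
    [[-0.38, 0.87, 0.02], [0, 0, 0], -1],
    [[-0.38, 0.87, 0.02], [0, 0, 0], -1],
    [[-0.38, 0.87, 0.02], [0, 0, 0], -1],
  ],
)

```text
clock: 3.3
position: [0.2637, 0.4639, 0.2418]
tool_rot: [-3.142, -0.0, 1.016]
force: [0.1, -0.7, -0.2]
grip_width: 0.0853
finger_force: 0.0
```

Call:
play_rows(
  plan=[
    [[-0.38, 0.87, 0.02], [0, 0, 0], -1],
    [[-0.38, 0.87, 0.02], [0, 0, 0], -1],
    [[-0.38, 0.87, 0.02], [0, 0, 0], -1],
    [[-0.38, 0.87, 0.02], [0, 0, 0], -1],
    [[-0.38, 0.87, 0.02], [0, 0, 0], -1],
    [[-0.38, 0.87, 0.02], [0, 0, 0], -1],
    [[-0.38, 0.87, 0.02], [0, 0, 0], -1],
    [[-0.38, 0.87, 0.02], [0, 0, 0], -1],
    [[-0.38, 0.87, 0.02], [0, 0, 0], -1],
    [[-0.38, 0.87, 0.02], [0, 0, 0], -1],
    [[-0.38, 0.87, 0.02], [0, 0, 0], -1],
    [[-0.38, 0.87, 0.02], [0, 0, 0], -1],
    [[-0.38, 0.87, 0.02], [0, 0, 0], -1],
    [[-0.38, 0.87, 0.02], [0, 0, 0], -1],
    [[-0.38, 0.87, 0.02], [0, 0, 0], -1],
    [[-0.38, 0.87, 0.02], [0, 0, 0], -1],
    [[-0.87, 0.39, 0.13], [0, 0, 0], -1],
    [[-0.87, 0.39, 0.13], [0, 0, 0], -1],
    [[-0.87, 0.39, 0.13], [0, 0, 0], -1],
    [[-0.87, 0.39, 0.13], [0, 0, 0], -1],
  ],
)

```text
clock: 5.8
position: [0.4657, 0.0567, 0.2208]
tool_rot: [3.141, -0.0, 1.016]
force: [0.2, 0.6, 0.4]
grip_width: 0.0851
finger_force: 0.0
```

Call:
play_rows(
  plan=[
    [[-0.87, 0.39, 0.13], [0, 0, 0], -1],
    [[-0.87, 0.39, 0.13], [0, 0, 0], -1],
    [[-0.87, 0.39, 0.13], [0, 0, 0], -1],
    [[-0.87, 0.39, 0.13], [0, 0, 0], -1],
    [[-0.87, 0.39, 0.13], [0, 0, 0], -1],
    [[-0.87, 0.39, 0.13], [0, 0, 0], -1],
    [[-0.87, 0.39, 0.13], [0, 0, 0], -1],
    [[-0.87, 0.39, 0.13], [0, 0, 0], -1],
    [[-0.87, 0.39, 0.13], [0, 0, 0], -1],
    [[-0.87, 0.39, 0.13], [0, 0, 0], -1],
    [[0, 0, 0], [0, 0, 0], -1],
  ],
)

```text
clock: 7.18
position: [0.4334, -0.1799, 0.1882]
tool_rot: [3.141, 0.001, 1.014]
force: [-0.1, 0.2, -0.4]
grip_width: 0.0855
finger_force: 0.0
```

```bash
python3 - <<'E'
from h import *
tool(); f=look("wrist",["set_body","set_disc"])
cv2.imwrite("pics/w1.png",f["pixels"][:,:,::-1])
W=cloud(f); o=bot.observe(); m=(W[...,2]>.1)&(f["depth"]>0); P=W[m]
a=o["tool_rot"][2]; c,s=np.cos(a),np.sin(a); X=np.array([[c,s,0],[s,-c,0],[0,0,-1]])
L=(P-o["position"])@X.T*1000
print("finger pts max z",np.percentile(L[:,2],[50,90,99,100]), "y of the foremost",L[L[:,2]>L[:,2].max()-4].mean(0))
E
```

```text
t 7.17 [ 433.4 -179.9  188.2] rpy [3.141e+00 1.000e-03 1.014e+00] w 85.5 q [-0.16  0.41  0.55  2.08 -0.32  0.74  0.03]
set_body 0.91 px 311 181 n 5526 med [ 437. -174.   30.] zt 31 (array([ 435.3, -176.2]), array([61.9, 61.7]), -31.9)
set_disc 0.7 px 231 77 n 4818 med [426. -70.  14.] zt 15 (array([425.3, -70.7]), array([60.9, 60. ]), 76.5)
finger pts max z [-55.27285999 -24.10832582  -4.02426395   2.30991344] y of the foremost [-1.73396951 -1.4134747  -0.44229914]
```

Call:
play_rows(
  plan=[
    [[0.17, -0.01, 0.8], [0, 0, 0], -1],
    [[0, 0, 0.9], [0, 0, 0], -1],
    [[0, 0, 0.9], [0, 0, 0], -1],
    [[0, 0, 0.9], [0, 0, 0], -1],
    [[0, 0, 0.9], [0, 0, 0], -1],
    [[0, 0, 0.9], [0, 0, 0], -1],
    [[0, 0, 0.9], [0, 0, 0], -1],
    [[0, 0, 0.69], [0, 0, 0], -1],
    [[0, 0, 0], [0, 0, 0], -1],
    [[0, 0, 0], [0, 0, 0], 1],
    [[0, 0, 0], [0, 0, 0], 1],
    [[0, 0, 0], [0, 0, 0], 1],
    [[0, 0, 0], [0, 0, 0], 1],
    [[0, 0, 0], [0, 0, 0], 1],
    [[0, 0, -0.5], [0, 0, 0], 1],
    [[0, 0, -1], [0, 0, 0], 1],
    [[0, 0, -1], [0, 0, 0], 1],
    [[0, 0, -1], [0, 0, 0], 1],
    [[0, 0, -1], [0, 0, 0], 1],
  ],
  newtons=60,
)

```text
clock: 9.7
position: [0.4364, -0.1741, 0.1304]
tool_rot: [3.141, -0.001, 1.016]
force: [0.1, 0.1, -1.3]
grip_width: 0.0612
finger_force: 65.9
```

```bash
python3 - <<'E'
from h import *
o=tool(); print(o["finger_force"])
f=look("wrist",["set_body"])
look("scene",["housing_green_1","housing_red_1"])
blk([[590,17,150,76.8]])
E
```

```text
t 9.7 [ 436.4 -174.1  130.4] rpy [ 3.141e+00 -1.000e-03  1.016e+00] w 61.2 q [-0.11  0.51  0.48  2.12 -0.41  0.6   0.11]
65.93618631362915
set_body 0.72 px 214 82 n 7351 med [426. -70.  14.] zt 15 
set_body 0.59 px 313 288 n 26284 med [ 440. -170.  143.] zt 144 
housing_green_1 0.92 px 177 257 n 489 med [ 687. -283.   31.] zt 34 (array([ 679.2, -284.2]), array([59.3, 37.3]), 75.0)
housing_green_1 0.88 px 274 192 n 352 med [548.  -7.  30.] zt 34 (array([540.2,  -5.4]), array([59.5, 35.9]), 39.1)
housing_green_1 0.88 px 129 265 n 438 med [ 675. -398.   31.] zt 34 (array([ 669.5, -401.6]), array([57.5, 38.9]), -44.3)
housing_green_1 0.86 px 285 162 n 287 med [447.  51.  30.] zt 34 (array([436.6,  51.5]), array([56.6, 38.7]), 85.1)
housing_green_1 0.65 px 144 302 n 518 med [ 785. -360.   31.] zt 34 (array([ 778.2, -365.7]), array([62.3, 35.5]), 48.8)
housing_green_1 0.64 px 219 236 n 373 med [ 654. -173.   31.] zt 34 (array([ 644.7, -174.4]), array([61.4, 36. ]), -1.6)
housing_red_1 0.7 px 312 182 n 317 med [543. 108.  31.] zt 34 (array([533.8, 109.4]), array([58.9, 36.5]), 77.2)
housing_red_1 0.6 px 349 209 n 360 med [660. 181.  31.] zt 34 (array([654.8, 183.7]), array([59.4, 36.8]), 30.8)
  3 x turn z -0.72
  10 x shift [0.88, 0.42, -0.09]
   -> [588.7  16.3 151.1] 76.8
rows 13
```

```bash
cat >> h.py <<'E'
def axes():
    o=bot.observe(); a=o["tool_rot"][2]; c,s=np.cos(a),np.sin(a); return o["position"]*1000,np.array([[c,s,0],[s,-c,0],[0,0,-1]]),np.degrees(a)
def held(f,hi,ymax=45):
    "hi: height of top above TCP mm (approx); rect of held part in tool frame"
    p,X,a=axes(); L=(cloud(f)*1000-p)@X.T
    m=(f["depth"]>0)&(np.abs(-L[...,2]-hi)<4)&(np.abs(L[...,1])<ymax)&(np.abs(L[...,0])<60)
    P=L[m]; print("held: n",m.sum(),"h",round(-np.median(P[:,2]),1),"x",np.percentile(P[:,0],[0.5,99.5]).round(1),"y",np.percentile(P[:,1],[.5,99.5]).round(1), rect(P[:,:2]/1000))
def pocket(f):
    "posts: points 50..68 mm above bench around pocket; and base"
    W=cloud(f)*1000; m=(f["depth"]>0)&(np.hypot(W[...,0]-668,W[...,1]-17)<90)
    p,X,a=axes()
    b=m&(np.abs(W[...,2]-10)<2.5); q=m&(W[...,2]>60)&(W[...,2]<80)
    for n,k in (("base",b),("posts",q)):
        if k.sum()>20: print(n,k.sum(),"z",np.median(W[k][:,2]).round(1),rect(W[k][:,:2]/1000))
E
python3 - <<'E'
from h import *
f=grab_frame("wrist"); held(f,13.7)
blk([[650,-61,150,76.8]])
E
```

```text
held: n 24236 h 13.3 x [-30.6  28.2] y [-38.7  40.8] (array([-2.1,  0.7]), array([88.1, 62.2]), -89.1)
  3 x turn z -0.72
  10 x shift [0.64, 0.73, -0.09]
   -> [650.3 -59.9 150.7] 76.8
rows 13
```

Call:
play_rows(
  plan=[
    [[0, 0, -0.1], [0, 0, -0.72], 1],
    [[0, 0, -0.1], [0, 0, -0.72], 1],
    [[0, 0, -0.1], [0, 0, -0.72], 1],
    [[0.64, 0.73, -0.07], [0, 0, 0], 1],
    [[0.64, 0.73, -0.07], [0, 0, 0], 1],
    [[0.64, 0.73, -0.07], [0, 0, 0], 1],
    [[0.64, 0.73, -0.07], [0, 0, 0], 1],
    [[0.64, 0.73, -0.07], [0, 0, 0], 1],
    [[0.64, 0.73, -0.07], [0, 0, 0], 1],
    [[0.64, 0.73, -0.07], [0, 0, 0], 1],
    [[0.64, 0.73, -0.07], [0, 0, 0], 1],
    [[0.64, 0.73, -0.07], [0, 0, 0], 1],
    [[0.64, 0.73, -0.07], [0, 0, 0], 1],
    [[0, 0, 0], [0, 0, 0], 1],
    [[0, 0, 0], [0, 0, 0], 1],
  ],
)

```text
clock: 11.88
position: [0.6497, -0.0608, 0.1527]
tool_rot: [-3.14, 0.001, 1.34]
force: [-0.0, 0.5, -1.0]
grip_width: 0.0619
finger_force: 43.6
```

```bash
python3 - <<'E'
from h import *
tool();f=grab_frame("wrist"); held(f,13.7,30); pocket(f); pocket(grab_frame("scene"))
cv2.imwrite("pics/w2.png",f["pixels"][:,:,::-1])
E
```

```text
t 11.88 [649.7 -60.8 152.7] rpy [-3.14e+00  1.00e-03  1.34e+00] w 61.9 q [-0.26  0.71  0.41  1.62 -0.34  0.89  0.05]
held: n 22784 h 12.9 x [-30.9  27.8] y [-29.6  29.6] (array([-2.4,  0. ]), array([62.2, 60. ]), -0.1)
base 19674 z 10.0 (array([668.2,  16.6]), array([120.1, 116.4]), -13.0)
posts 5126 z 72.9 (array([668.4,  18.3]), array([86.1, 85.8]), -13.1)
base 974 z 9.3 (array([668.3,  17.2]), array([120.2, 119.3]), -12.7)
posts 264 z 69.7 (array([668.5,  17.7]), array([87.9, 85.9]), -13.7)
```

View pics/w2.png

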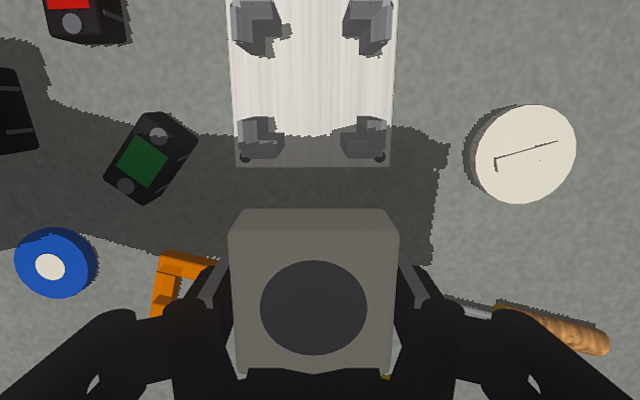

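The body is held square between the pads. The fixture is ahead of it, with posts at about (260,30), (370,30), (262,138) and (362,138). I'll insert it now.

Call:
play_rows(
  plan=[
    [[0.67, 0, 0], [0, 0, 0], 1],
    [[0.67, 0, 0], [0, 0, 0], 1],
    [[0.67, 0, 0], [0, 0, 0], 1],
    [[0.67, 0, 0], [0, 0, 0], 1],
    [[0.65, 0.01, 0], [0, 0, 0], 1],
    [[0, 0, 0], [0, 0, 0], 1],
    [[0, 0, 0.8], [0, 0, 0], 1],
    [[0, 0, 0.8], [0, 0, 0], 1],
    [[0, 0, 0.6], [0, 0, 0], 1],
    [[0, 0, 0], [0, 0, 0], 1],
  ],
)

```text
clock: 13.22
position: [0.6691, 0.0204, 0.0968]
tool_rot: [-3.139, 0.001, 1.34]
force: [-0.1, 1.2, -1.2]
grip_width: 0.0605
finger_force: 71.8
```

```bash
python3 - <<'E'
from h import *
tool();f=grab_frame("wrist"); held(f,13.5,30); pocket(f)
p,X,a=axes(); print((X@(np.array([668.4,18.2,36])-p)).round(1))
E
```

```text
t 13.22 [669.1  20.4  96.8] rpy [-3.139e+00  1.000e-03  1.340e+00] w 60.5 q [-0.36  0.8   0.38  1.59 -0.38  0.82 -0.05]
held: n 22685 h 11.9 x [-31.4  27.3] y [-29.8  29.7] (array([-2.9, -0. ]), array([61.7, 60. ]), -0.0)
base 11261 z 10.0 (array([672.6,  35.5]), array([120.2,  84.7]), -13.0)
posts 3972 z 73.0 (array([669.2,  21.2]), array([86.2, 80.9]), -12.9)
[-2.4 -0.7 61.9]
```

Call:
play_rows(
  plan=[
    [[0.01, -0.03, 0.3], [0, 0, 0], 1],
    [[0, 0, 0.3], [0, 0, 0], 1],
    [[0, 0, 0.3], [0, 0, 0], 1],
    [[0, 0, 0.3], [0, 0, 0], 1],
    [[0, 0, 0.3], [0, 0, 0], 1],
    [[0, 0, 0.3], [0, 0, 0], 1],
    [[0, 0, 0.3], [0, 0, 0], 1],
    [[0, 0, 0.3], [0, 0, 0], 1],
    [[0, 0, 0.1], [0, 0, 0], 1],
    [[0, 0, 0.1], [0, 0, 0], 1],
    [[0, 0, 0], [0, 0, 0], 1],
  ],
)

```text
clock: 14.65
position: [0.6692, 0.0212, 0.0336]
tool_rot: [3.142, 0.0, 1.34]
force: [0.5, -0.4, -2.7]
grip_width: 0.0609
finger_force: 71.8
```

Call:
play_rows(
  plan=[
    [[0, 0, 0.1], [0, 0, 0], 1],
    [[0, 0, 0.1], [0, 0, 0], 1],
    [[0, 0, 0.08], [0, 0, 0], 1],
    [[0, 0, 0], [0, 0, 0], 1],
  ],
)

```text
clock: 15.15
position: [0.6692, 0.0212, 0.0272]
tool_rot: [-3.142, -0.0, 1.34]
force: [-5.6, 1.3, 12.4]
grip_width: 0.0605
finger_force: 73.4
```

Contact at about 12 N, so the body is seated. I'll release, raise and look.

Call:
play_rows(
  plan=[
    [[0, 0, 0], [0, 0, 0], -1],
    [[0, 0, 0], [0, 0, 0], -1],
    [[0, 0, 0], [0, 0, 0], -1],
    [[0, 0, -0.5], [0, 0, 0], -1],
    [[0, 0, -1], [0, 0, 0], -1],
    [[0, 0, -1], [0, 0, 0], -1],
    [[0, 0, -1], [0, 0, 0], -1],
    [[0, 0, -1], [0, 0, 0], -1],
    [[0, 0, 0], [0, 0, 0], -1],
  ],
)

```text
clock: 16.27
position: [0.6703, 0.0211, 0.1417]
tool_rot: [3.138, -0.001, 1.34]
force: [0.4, -0.7, -0.7]
grip_width: 0.0859
finger_force: 0.0
```

```bash
python3 - <<'E'
from h import *
tool();f=grab_frame("wrist"); pocket(f); W=cloud(f)*1000
m=(f["depth"]>0)&(np.hypot(W[...,0]-668,W[...,1]-17)<50)&(abs(W[...,2]-40)<5)
print(m.sum(),np.percentile(W[m][:,2],[5,50,95]),rect(W[m][:,:2]/1000))
g=f["pixels"].astype(int).sum(2); d=m&(g<420)
A=np.c_[W[m][:,:2]-W[m][:,:2].mean(0),np.ones(m.sum())]; print("tilt",np.linalg.lstsq(A,W[m][:,2],rcond=None)[0])
blk([[528,-123,160,62.8]])
E
```

```text
t 16.27 [670.3  21.1 141.7] rpy [ 3.138e+00 -1.000e-03  1.340e+00] w 85.9 q [-0.37  0.75  0.41  1.57 -0.36  0.89 -0.07]
base 9526 z 10.0 (array([668.7,  18.5]), array([120.1, 119.7]), -13.0)
posts 4772 z 72.6 (array([668.4,  18.6]), array([86.4, 86.3]), -13.2)
8112 [38.30342065 40.16266994 41.59131724] (array([668.6,  18.7]), array([86.1, 85.6]), -13.1)
tilt [-1.41331148e-04 -3.99987360e-03  4.01009264e+01]
  2 x turn z 0.81
  9 x shift [-0.86, -0.27, -0.09]
   -> [ 527.3 -123.2  160.5] 62.9
rows 11
```

Call:
play_rows(
  plan=[
    [[0, 0, -0.4], [0, 0, 0.81], -1],
    [[0, 0, -0.4], [0, 0, 0.81], -1],
    [[-0.86, -0.27, 0], [0, 0, 0], -1],
    [[-0.86, -0.27, 0], [0, 0, 0], -1],
    [[-0.86, -0.27, 0], [0, 0, 0], -1],
    [[-0.86, -0.27, 0], [0, 0, 0], -1],
    [[-0.86, -0.27, 0], [0, 0, 0], -1],
    [[-0.86, -0.27, 0], [0, 0, 0], -1],
    [[-0.86, -0.27, 0], [0, 0, 0], -1],
    [[-0.86, -0.27, 0], [0, 0, 0], -1],
    [[-0.86, -0.27, 0], [0, 0, 0], -1],
    [[0, 0, 0], [0, 0, 0], -1],
    [[0, 0, 0], [0, 0, 0], -1],
  ],
)

```text
clock: 17.95
position: [0.5271, -0.1232, 0.1591]
tool_rot: [3.141, -0.0, 1.097]
force: [-0.2, 0.9, 0.3]
grip_width: 0.0852
finger_force: 0.0
```

```bash
cat >> h.py <<'E'
def top(f,x,y,z,r=45,tol=2.5):
    "rect of level-z points near x,y (mm), and offset in tool frame"
    W=cloud(f)*1000; m=(f["depth"]>0)&(np.hypot(W[...,0]-x,W[...,1]-y)<r)&(abs(W[...,2]-z)<tol)
    if m.sum()<20: print("none"); return
    R=rect(W[m][:,:2]/1000); p,X,a=axes(); d=X@(np.r_[R[0],z]-p)
    print("top n",m.sum(),"z",np.median(W[m][:,2]).round(1),R,"tool units",(d/25).round(2),"yaw now",round(a,1)); return R
E
python3 - <<'E'
from h import *
tool(); f=grab_frame("wrist"); top(f,528,-123,16); look("wrist",["set_spacer"])
E
```

```text
t 17.95 [ 527.1 -123.2  159.1] rpy [ 3.141 -0.     1.097] w 85.2 q [-0.23  0.56  0.49  1.92 -0.37  0.75 -0.  ]
top n 4504 z 15.9 (array([ 529.6, -122.2]), array([62.1, 62. ]), 61.2) tool units [0.07 0.07 5.72] yaw now 62.9
set_spacer 0.73 px 394 354 n 3651 med [ 527. -294.    7.] zt 16 (array([ 518.3, -306.9]), array([93.2, 52.3]), 5.2)
set_spacer 0.55 px 313 189 n 4856 med [ 530. -120.   16.] zt 17 (array([ 529.4, -122.4]), array([62.6, 61.8]), 61.2)
```

Call:
play_rows(
  plan=[
    [[0.03, 0.07, 0.8], [0, 0, 0.2], -1],
    [[0, 0, 0.9], [0, 0, 0], -1],
    [[0, 0, 0.9], [0, 0, 0], -1],
    [[0, 0, 0.9], [0, 0, 0], -1],
    [[0, 0, 0.9], [0, 0, 0], -1],
    [[0, 0, 0.9], [0, 0, 0], -1],
    [[0, 0, 0.6], [0, 0, 0], -1],
    [[0, 0, 0], [0, 0, 0], -1],
    [[0, 0, 0], [0, 0, 0], 1],
    [[0, 0, 0], [0, 0, 0], 1],
    [[0, 0, 0], [0, 0, 0], 1],
    [[0, 0, 0], [0, 0, 0], 1],
    [[0, 0, 0], [0, 0, 0], 1],
    [[0, 0, -0.5], [0, 0, 0], 1],
    [[0, 0, -1], [0, 0, 0], 1],
    [[0, 0, -1], [0, 0, 0], 1],
    [[0, 0, -1], [0, 0, 0], 1],
    [[0, 0, -1], [0, 0, 0], 1],
    [[0, 0, -1], [0, 0, 0], 1],
    [[0, 0, 0], [0, 0, 0], 1],
  ],
  newtons=50,
)

```text
clock: 20.6
position: [0.5297, -0.1235, 0.1515]
tool_rot: [3.138, -0.002, 1.067]
force: [-0.6, -0.1, -0.5]
grip_width: 0.0605
finger_force: 55.1
```

```bash
python3 - <<'E'
from h import *
tool(); f=grab_frame("wrist"); held(f,5,31)
blk([[668.6,18.6,145,76.9]])
E
```

```text
t 20.6 [ 529.7 -123.5  151.5] rpy [ 3.138e+00 -2.000e-03  1.067e+00] w 60.5 q [-0.23  0.57  0.5   1.92 -0.39  0.74 -0.01]
held: n 16802 h 4.4 x [-28.7  32.2] y [-29.1  30.7] (array([1.4, 0. ]), array([62.4, 62. ]), 0.0)
  2 x turn z -0.92
  8 x shift [0.85, 0.52, 0.03]
   -> [668.8  18.9 144.3] 77.0
rows 10
```

Call:
play_rows(
  plan=[
    [[0, 0, 0], [0, 0, -0.92], 1],
    [[0, 0, 0], [0, 0, -0.92], 1],
    [[0.84, 0.52, 0.03], [0, 0, 0], 1],
    [[0.84, 0.52, 0.03], [0, 0, 0], 1],
    [[0.84, 0.52, 0.03], [0, 0, 0], 1],
    [[0.84, 0.52, 0.03], [0, 0, 0], 1],
    [[0.84, 0.52, 0.03], [0, 0, 0], 1],
    [[0.84, 0.52, 0.03], [0, 0, 0], 1],
    [[0.84, 0.52, 0.03], [0, 0, 0], 1],
    [[0.84, 0.52, 0.03], [0, 0, 0], 1],
    [[0, 0, 0.5], [0, 0, 0], 1],
    [[0, 0, 0.5], [0, 0, 0], 1],
    [[0, 0, 0.5], [0, 0, 0], 1],
    [[0, 0, 0], [0, 0, 0], 1],
    [[0, 0, 0], [0, 0, 0], 1],
  ],
)

```text
clock: 22.52
position: [0.6681, 0.0165, 0.1059]
tool_rot: [3.141, -0.0, 1.343]
force: [0.6, 0.5, -0.4]
grip_width: 0.0604
finger_force: 55.1
```

```bash
python3 - <<'E'
from h import *
tool();f=grab_frame("wrist"); held(f,4.5,31); pocket(f)
p,X,a=axes(); print((X@(np.array([668.6,18.6,40])-p)).round(1),a)
E
```

```text
t 22.52 [668.1  16.5 105.9] rpy [ 3.141 -0.     1.343] w 60.4 q [-0.36  0.79  0.39  1.6  -0.38  0.83 -0.04]
held: n 16763 h 3.1 x [-29.1  31.7] y [-29.6  30.8] (array([0.8, 0. ]), array([62.9, 62. ]), -0.0)
base 9002 z 10.0 (array([668.6,  18.5]), array([120.1, 119.9]), -13.0)
posts 3603 z 73.0 (array([668.9,  21.7]), array([86.1, 80.2]), -13.4)
[ 2.1 -0.1 66. ] 76.93750911247004
```

Call:
play_rows(
  plan=[
    [[0.04, 0, 0.3], [0, 0, 0], 1],
    [[0, 0, 0.3], [0, 0, 0], 1],
    [[0, 0, 0.3], [0, 0, 0], 1],
    [[0, 0, 0.3], [0, 0, 0], 1],
    [[0, 0, 0.3], [0, 0, 0], 1],
    [[0, 0, 0.3], [0, 0, 0], 1],
    [[0, 0, 0.1], [0, 0, 0], 1],
    [[0, 0, 0.1], [0, 0, 0], 1],
    [[0, 0, 0.1], [0, 0, 0], 1],
    [[0, 0, 0], [0, 0, 0], 1],
  ],
)

```text
clock: 23.82
position: [0.6682, 0.0177, 0.053]
tool_rot: [-3.142, 0.0, 1.343]
force: [0.1, -0.9, -0.2]
grip_width: 0.0608
finger_force: 55.1
```

Call:
play_rows(
  plan=[
    [[0, 0, 0.06], [0, 0, 0], 1],
    [[0, 0, 0.04], [0, 0, 0], 1],
    [[0, 0, 0], [0, 0, 0], 1],
  ],
)

```text
clock: 24.2
position: [0.6684, 0.0177, 0.0526]
tool_rot: [3.141, -0.001, 1.343]
force: [-12.1, 0.2, 30.4]
grip_width: 0.0606
finger_force: 58.6
```

Call:
play_rows(
  plan=[
    [[0, 0, 0], [0, 0, 0], -1],
    [[0, 0, 0], [0, 0, 0], -1],
    [[0, 0, 0], [0, 0, 0], -1],
    [[0, 0, -0.5], [0, 0, 0], -1],
    [[0, 0, -1], [0, 0, 0], -1],
    [[0, 0, -1], [0, 0, 0], -1],
    [[0, 0, -1], [0, 0, 0], -1],
    [[0, 0, -0.5], [0, 0, 0], -1],
    [[0, 0, 0], [0, 0, 0], -1],
  ],
)

```text
clock: 25.32
position: [0.6685, 0.0178, 0.1513]
tool_rot: [3.14, -0.001, 1.343]
force: [0.1, 0.7, -0.7]
grip_width: 0.0857
finger_force: 0.0
```

```bash
python3 - <<'E'
from h import *
tool();f=grab_frame("wrist"); pocket(f); top(f,668,18,56,50,5)
W=cloud(f)*1000; m=(f["depth"]>0)&(np.hypot(W[...,0]-668,W[...,1]-18)<30)&(abs(W[...,2]-56)<5)
A=np.c_[W[m][:,:2]-W[m][:,:2].mean(0),np.ones(m.sum())]; print("tilt",np.linalg.lstsq(A,W[m][:,2],rcond=None)[0])
top(grab_frame("scene"),426,-71,14)
blk([[425.5,-71,150,76.9]])
E
```

```text
t 25.32 [668.5  17.8 151.3] rpy [ 3.140e+00 -1.000e-03  1.343e+00] w 85.7 q [-0.37  0.74  0.42  1.57 -0.35  0.91 -0.06]
base 8451 z 10.0 (array([668.7,  18.5]), array([120.2, 119.1]), -13.0)
posts 4357 z 72.5 (array([668.5,  18.3]), array([86.5, 86.2]), 76.9)
top n 7089 z 55.9 (array([668.5,  18.6]), array([85.9, 85.8]), -13.2) tool units [0.03 0.01 3.77] yaw now 77.0
tilt [1.22092722e-03 3.68864572e-03 5.59164686e+01]
top n 196 z 13.2 (array([424.9, -71.3]), array([59.7, 59.2]), -29.7) tool units [-5.67 -8.67  5.43] yaw now 77.0
  11 x shift [-0.51, -0.79, -0.0]
   -> [424.6 -69.8 149.8] 77.0
rows 11
```

Call:
play_rows(
  plan=[
    [[-0.51, -0.79, 0], [0, 0, 0], -1],
    [[-0.51, -0.79, 0], [0, 0, 0], -1],
    [[-0.51, -0.79, 0], [0, 0, 0], -1],
    [[-0.51, -0.79, 0], [0, 0, 0], -1],
    [[-0.51, -0.79, 0], [0, 0, 0], -1],
    [[-0.51, -0.79, 0], [0, 0, 0], -1],
    [[-0.51, -0.79, 0], [0, 0, 0], -1],
    [[-0.51, -0.79, 0], [0, 0, 0], -1],
    [[-0.51, -0.79, 0], [0, 0, 0], -1],
    [[-0.51, -0.79, 0], [0, 0, 0], -1],
    [[-0.51, -0.79, 0], [0, 0, 0], -1],
    [[0, 0, 0], [0, 0, 0], -1],
    [[0, 0, 0], [0, 0, 0], -1],
  ],
)

```text
clock: 27.05
position: [0.4254, -0.0697, 0.1503]
tool_rot: [-3.141, 0.0, 1.343]
force: [0.1, 0.2, 0.1]
grip_width: 0.0851
finger_force: 0.0
```

```bash
python3 - <<'E'
from h import *
tool(); f=grab_frame("wrist"); top(f,425,-71,14)
W=cloud(f)*1000; m=(f["depth"]>0)&(np.hypot(W[...,0]-425,W[...,1]+71)<45)&(abs(W[...,2]-14)<2.5)
print(cv2.minEnclosingCircle(np.float32(W[m][:,:2])))
look("wrist",["housing_green_1"])
E
```

```text
t 27.05 [425.4 -69.7 150.3] rpy [-3.141  0.     1.343] w 85.1 q [-0.32  0.41  0.44  2.2  -0.31  0.59  0.12]
top n 4695 z 14.1 (array([424.8, -70.2]), array([61. , 60.5]), -13.2) tool units [-0.03 -0.02  5.45] yaw now 77.0
((424.8470153808594, -70.12855529785156), 30.920156478881836)
housing_green_1 0.89 px 454 70 n 6189 med [537.  -3.  33.] zt 35 (array([539.7,  -4.2]), array([59.9, 36.8]), 38.4)
housing_green_1 0.88 px 628 344 n 936 med [ 666. -264.   15.] zt 25 (array([ 663. , -275.1]), array([14. ,  2.4]), 82.5)
housing_green_1 0.79 px 284 33 n 3937 med [434.  43.  33.] zt 35 (array([434.4,  44.1]), array([40.2, 36.7]), 81.8)
housing_green_1 0.71 px 582 47 n 8912 med [620.  -8.  11.] zt 60 (array([623.3,  -9.4]), array([31.4, 16.1]), -59.4)
housing_green_1 0.61 px 599 259 n 4664 med [ 632. -165.   32.] zt 35 (array([ 637.8, -172.9]), array([46.5, 37. ]), -1.5)
```

Call:
play_rows(
  plan=[
    [[-0.03, -0.02, 0.8], [0, 0, 0], -1],
    [[0, 0, 0.9], [0, 0, 0], -1],
    [[0, 0, 0.9], [0, 0, 0], -1],
    [[0, 0, 0.9], [0, 0, 0], -1],
    [[0, 0, 0.9], [0, 0, 0], -1],
    [[0, 0, 0.8], [0, 0, 0], -1],
    [[0, 0, 0.4], [0, 0, 0], -1],
    [[0, 0, 0], [0, 0, 0], -1],
    [[0, 0, 0], [0, 0, 0], 1],
    [[0, 0, 0], [0, 0, 0], 1],
    [[0, 0, 0], [0, 0, 0], 1],
    [[0, 0, 0], [0, 0, 0], 1],
    [[0, 0, 0], [0, 0, 0], 1],
    [[0, 0, -0.5], [0, 0, 0], 1],
    [[0, 0, -1], [0, 0, 0], 1],
    [[0, 0, -1], [0, 0, 0], 1],
    [[0, 0, -1], [0, 0, 0], 1],
    [[0, 0, -1], [0, 0, 0], 1],
    [[0, 0, -1], [0, 0, 0], 1],
    [[0, 0, 0], [0, 0, 0], 1],
  ],
  newtons=50,
)

```text
clock: 29.7
position: [0.425, -0.0703, 0.15]
tool_rot: [3.138, -0.001, 1.344]
force: [0.0, -0.7, -1.1]
grip_width: 0.0599
finger_force: 54.6
```

```bash
python3 - <<'E'
from h import *
tool(); f=grab_frame("wrist"); held(f,4,31)
blk([[668.6,18.6,145,76.9]])
E
```

```text
t 29.7 [425.  -70.3 150. ] rpy [ 3.138e+00 -1.000e-03  1.344e+00] w 59.9 q [-0.34  0.41  0.46  2.2  -0.33  0.59  0.14]
held: n 16869 h 3.4 x [-28.5  30.3] y [-28.5  30.2] (array([0.3, 1.6]), array([61.6, 61.4]), -37.0)
  11 x shift [0.51, 0.79, 0.01]
   -> [667.9  17.6 146.2] 77.0
rows 11
```

Call:
play_rows(
  plan=[
    [[0.51, 0.79, 0.01], [0, 0, 0], 1],
    [[0.51, 0.79, 0.01], [0, 0, 0], 1],
    [[0.51, 0.79, 0.01], [0, 0, 0], 1],
    [[0.51, 0.79, 0.01], [0, 0, 0], 1],
    [[0.51, 0.79, 0.01], [0, 0, 0], 1],
    [[0.51, 0.79, 0.01], [0, 0, 0], 1],
    [[0.51, 0.79, 0.01], [0, 0, 0], 1],
    [[0.51, 0.79, 0.01], [0, 0, 0], 1],
    [[0.51, 0.79, 0.01], [0, 0, 0], 1],
    [[0.51, 0.79, 0.01], [0, 0, 0], 1],
    [[0.51, 0.79, 0.01], [0, 0, 0], 1],
    [[0, 0, 0.6], [0, 0, 0], 1],
    [[0, 0, 0.6], [0, 0, 0], 1],
    [[0, 0, 0], [0, 0, 0], 1],
    [[0, 0, 0], [0, 0, 0], 1],
  ],
)

```text
clock: 31.62
position: [0.6674, 0.0168, 0.1155]
tool_rot: [-3.142, 0.0, 1.343]
force: [0.1, -0.7, -0.7]
grip_width: 0.0596
finger_force: 54.6
```

```bash
python3 - <<'E'
from h import *
tool();f=grab_frame("wrist"); held(f,3.4,31); pocket(f)
p,X,a=axes(); print((X@(np.array([668.6,18.6,56+10.6])-p)/25).round(2),a)
E
```

```text
t 31.62 [667.4  16.8 115.5] rpy [-3.142  0.     1.343] w 59.6 q [-0.37  0.78  0.42  1.59 -0.39  0.85 -0.03]
held: n 16926 h 2.1 x [-28.7  30. ] y [-29.1  30.9] (array([0.1, 0.9]), array([61.6, 61.6]), 43.1)
base 9198 z 10.0 (array([671.2,  29.8]), array([120.1,  96.3]), -13.1)
posts 3228 z 73.2 (array([668.5,  18.6]), array([86.1, 86. ]), -13.0)
[0.07 0.02 1.97] 76.9521158921811
```

Call:
play_rows(
  plan=[
    [[0.06, 0.01, 0.3], [0, 0, 0], 1],
    [[0, 0, 0.3], [0, 0, 0], 1],
    [[0, 0, 0.3], [0, 0, 0], 1],
    [[0, 0, 0.3], [0, 0, 0], 1],
    [[0, 0, 0.3], [0, 0, 0], 1],
    [[0, 0, 0.1], [0, 0, 0], 1],
    [[0, 0, 0.1], [0, 0, 0], 1],
    [[0, 0, 0.1], [0, 0, 0], 1],
    [[0, 0, 0.1], [0, 0, 0], 1],
    [[0, 0, 0], [0, 0, 0], 1],
  ],
)

```text
clock: 32.92
position: [0.6682, 0.0185, 0.0678]
tool_rot: [3.142, -0.0, 1.343]
force: [0.2, 0.5, -1.3]
grip_width: 0.0596
finger_force: 54.9
```

Call:
play_rows(
  plan=[
    [[0, 0, 0.04], [0, 0, 0], 1],
    [[0, 0, 0], [0, 0, 0], 1],
    [[0, 0, 0], [0, 0, 0], -1],
    [[0, 0, 0], [0, 0, 0], -1],
    [[0, 0, 0], [0, 0, 0], -1],
    [[0, 0, -0.5], [0, 0, 0], -1],
    [[0, 0, -1], [0, 0, 0], -1],
    [[0, 0, -1], [0, 0, 0], -1],
    [[0, 0, -1], [0, 0, 0], -1],
    [[0, 0, 0], [0, 0, 0], -1],
  ],
)

```text
clock: 34.17
position: [0.6692, 0.0184, 0.1569]
tool_rot: [3.138, -0.001, 1.343]
force: [0.2, -0.0, -0.9]
grip_width: 0.0854
finger_force: 0.0
```

```bash
cat >> h.py <<'E'
def stack():
    f=grab_frame("wrist"); W=cloud(f)*1000; m=(f["depth"]>0)&(np.hypot(W[...,0]-668,W[...,1]-18)<33)&(abs(W[...,2]-70)<6)
    A=np.c_[W[m][:,:2]-W[m][:,:2].mean(0),np.ones(m.sum())]; print("stack n",m.sum(),"tilt",np.linalg.lstsq(A,W[m][:,2],rcond=None)[0], cv2.minEnclosingCircle(np.float32(W[m&(f['pixels'][...,2]>f['pixels'][...,0]+30)][:,:2])))
E
python3 - <<'E'
from h import *
tool();stack()
f=look("scene",["housing_green_1","housing_red_1","pass_nest_1","reject_nest_1"]); cv2.imwrite("pics/s1.png",f["pixels"][:,:,::-1])
E
```

```text
t 34.17 [669.2  18.4 156.9] rpy [ 3.138e+00 -1.000e-03  1.343e+00] w 85.4 q [-0.39  0.73  0.44  1.57 -0.37  0.92 -0.05]
stack n 6862 tilt [-6.76818689e-04 -7.41581513e-03  7.00472703e+01] ((669.6832885742188, 18.38958168029785), 31.137327194213867)
housing_green_1 0.89 px 176 257 n 444 med [ 687. -283.   31.] zt 34 (array([ 678.9, -284.2]), array([59.8, 37.4]), 75.2)
housing_green_1 0.83 px 271 191 n 247 med [543. -11.  31.] zt 34 (array([539.8,  -5.6]), array([61.1, 34.4]), 36.5)
housing_green_1 0.75 px 219 236 n 419 med [ 651. -173.   31.] zt 34 (array([ 645.2, -174.2]), array([62.2, 35.7]), -0.7)
housing_green_1 0.68 px 129 265 n 529 med [ 674. -397.   31.] zt 34 (array([ 668.3, -400.9]), array([59.5, 38. ]), -45.6)
housing_green_1 0.58 px 143 302 n 559 med [ 784. -362.   31.] zt 34 (array([ 778.2, -365.7]), array([60.2, 35.8]), 49.7)
housing_red_1 0.66 px 320 181 n 340 med [544. 132.  30.] zt 34 (array([534. , 134.2]), array([60. , 37.2]), 77.3)
housing_red_1 0.57 px 349 209 n 352 med [661. 181.  30.] zt 34 (array([654.8, 183.8]), array([60.5, 35.9]), 31.9)
pass_nest_1 0.82 px 164 201 n 1341 med [ 482. -315.    6.] zt 16 (array([ 471.6, -314.7]), array([230.7,  56.4]), 5.3)
reject_nest_1 0.82 px 369 155 n 1087 med [466. 313.   6.] zt 15 (array([458.9, 313.2]), array([227.9,  58.8]), -1.4)
reject_nest_1 0.34 px 164 201 n 1461 med [ 481. -315.    6.] zt 16 (array([ 470.9, -314.9]), array([232.1,  56.6]), 5.3)
```

View pics/s1.png

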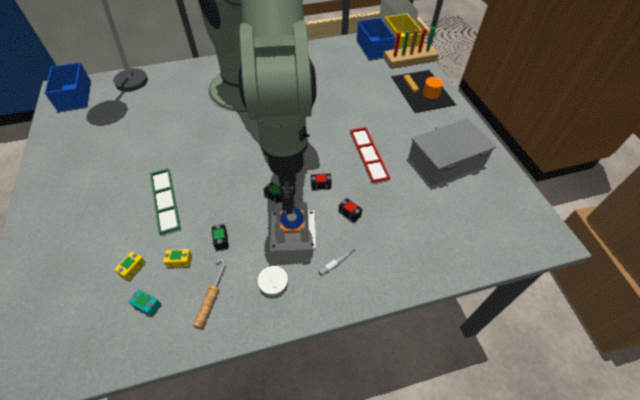

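The disc is seated in the fixture and flat. The knocked red housing is now at (320,181), about 25 mm from where it was. The other parts have not moved, and green A is hidden behind the arm. Next is red A.

```bash
python3 - <<'E'
from h import *
blk([[534,134,150,77]])
E
```

```text
8 x shift [0.41, -0.78, 0.02]
   -> [534.4 133.6 149.6] 77.0
rows 8
```

Call:
play_rows(
  plan=[
    [[0.41, -0.78, -0.2], [0, 0, 0], -1],
    [[0.41, -0.78, 0], [0, 0, 0], -1],
    [[0.41, -0.78, 0], [0, 0, 0], -1],
    [[0.41, -0.78, 0], [0, 0, 0], -1],
    [[0.41, -0.78, 0], [0, 0, 0], -1],
    [[0.41, -0.78, 0], [0, 0, 0], -1],
    [[0.41, -0.78, 0], [0, 0, 0], -1],
    [[0.41, -0.78, 0.3], [0, 0, 0], -1],
    [[0, 0, 0], [0, 0, 0], -1],
    [[0, 0, 0], [0, 0, 0], -1],
  ],
)

```text
clock: 35.72
position: [0.5351, 0.1331, 0.1519]
tool_rot: [3.141, 0.0, 1.343]
force: [0.3, 0.2, 0.6]
grip_width: 0.0853
finger_force: 0.0
```

```bash
python3 - <<'E'
from h import *
tool(); f=grab_frame("wrist"); top(f,534,134,34,42)
E
```

```text
t 35.73 [535.1 133.1 151.9] rpy [3.141 0.    1.343] w 85.3 q [-0.68  0.58  0.46  1.9  -0.36  0.75 -0.24]
top n 3636 z 33.5 (array([533.6, 135.8]), array([59. , 35.4]), 79.1) tool units [ 0.09 -0.09  4.72] yaw now 76.9
```

Call:
play_rows(
  plan=[
    [[0.09, -0.09, 0.8], [0, 0, -0.25], -1],
    [[0, 0, 0.9], [0, 0, 0], -1],
    [[0, 0, 0.9], [0, 0, 0], -1],
    [[0, 0, 0.9], [0, 0, 0], -1],
    [[0, 0, 0.9], [0, 0, 0], -1],
    [[0, 0, 0.7], [0, 0, 0], -1],
    [[0, 0, 0], [0, 0, 0], -1],
    [[0, 0, 0], [0, 0, 0], 1],
    [[0, 0, 0], [0, 0, 0], 1],
    [[0, 0, 0], [0, 0, 0], 1],
    [[0, 0, 0], [0, 0, 0], 1],
    [[0, 0, 0], [0, 0, 0], 1],
    [[0, 0, 0], [0, 0, 0], 1],
    [[0, 0, -0.5], [0, 0, 0], 1],
    [[0, 0, -1], [0, 0, 0], 1],
    [[0, 0, -1], [0, 0, 0], 1],
    [[0, 0, -1], [0, 0, 0], 1],
    [[0, 0, -0.7], [0, 0, 0], 1],
    [[0, 0, 0], [0, 0, 0], 1],
  ],
  newtons=60,
)

```text
clock: 38.15
position: [0.5335, 0.1366, 0.1305]
tool_rot: [3.14, -0.001, 1.381]
force: [-0.1, -0.7, -1.7]
grip_width: 0.035
finger_force: 60.0
```

```bash
python3 - <<'E'
from h import *
tool(); f=grab_frame("wrist"); held(f,10,16)
blk([[532.3,311.4,120,178.7]])
E
```

```text
t 38.15 [533.5 136.6 130.5] rpy [ 3.140e+00 -1.000e-03  1.381e+00] w 35.0 q [-0.66  0.6   0.43  1.91 -0.38  0.7  -0.2 ]
held: n 11555 h 9.4 x [-29.1  29.3] y [-15.9  15.8] (array([-0.2,  0. ]), array([60.5, 32. ]), 0.0)
  12 x turn z -0.97
  8 x shift [0.02, 0.87, 0.05]
   -> [531.6 310.5 119.5] 179.2
rows 20
```

Call:
play_rows(
  plan=[
    [[0, 0, 0], [0, 0, -0.97], 1],
    [[0, 0, 0], [0, 0, -0.97], 1],
    [[0, 0, 0], [0, 0, -0.97], 1],
    [[0, 0, 0], [0, 0, -0.97], 1],
    [[0, 0, 0], [0, 0, -0.97], 1],
    [[0, 0, 0], [0, 0, -0.97], 1],
    [[0, 0, 0], [0, 0, -0.97], 1],
    [[0, 0, 0], [0, 0, -0.97], 1],
    [[0, 0, 0], [0, 0, -0.97], 1],
    [[0, 0, 0], [0, 0, -0.97], 1],
    [[0, 0, 0], [0, 0, -0.97], 1],
    [[0.02, 0.87, 0], [0, 0, -0.95], 1],
    [[0.02, 0.87, 0], [0, 0, 0], 1],
    [[0.02, 0.87, 0], [0, 0, 0], 1],
    [[0.02, 0.87, 0], [0, 0, 0], 1],
    [[0.02, 0.87, 0], [0, 0, 0], 1],
    [[0.02, 0.87, 0], [0, 0, 0], 1],
    [[0.02, 0.87, 0], [0, 0, 0], 1],
    [[0.02, 0.87, 0], [0, 0, 0], 1],
    [[0, 0, 0], [0, 0, 0], 1],
  ],
)

```text
clock: 40.7
position: [0.5347, 0.3125, 0.1291]
tool_rot: [3.141, -0.0, 3.126]
force: [-0.1, -0.4, -1.2]
grip_width: 0.0351
finger_force: 59.9
```

```bash
cat >> h.py <<'E'
def tray(cx,cy,red,a0):
    "wrist view: coloured wall-top points, extents along/across tray axis"
    f=grab_frame("wrist"); W=cloud(f)*1000; px=f["pixels"].astype(int)
    c=(px[...,0]>px[...,1]+40) if red else (px[...,1]>px[...,0]+15)
    m=(f["depth"]>0)&(np.hypot(W[...,0]-cx,W[...,1]-cy)<130)&(abs(W[...,2]-16)<2)&c
    print("tray",m.sum(),rect(W[m][:,:2]/1000)); t=np.radians(a0); e=np.array([np.cos(t),np.sin(t)]); q=np.array([-e[1],e[0]])
    D=W[m][:,:2]-[cx,cy]; print("along",np.percentile(D@e,[.1,99.9]).round(1),"across",np.percentile(D@q,[.1,99.9]).round(1))
    return f
E
python3 - <<'E'
from h import *
tool(); f=tray(458.3,313.1,True,-1.35); held(f,10,16)
cv2.imwrite("pics/w3.png",f["pixels"][:,:,::-1])
p,X,a=axes(); print((X@(np.array([532.3,311.4,30])-p)/25).round(2),a)
E
```

```text
t 40.7 [534.7 312.5 129.1] rpy [ 3.141 -0.     3.126] w 35.1 q [-0.6   0.65 -0.04  1.71  0.03  0.78  0.9 ]
tray 5105 (array([470.2, 314. ]), array([129.2,  56.2]), -1.5)
along [-52.4  74.3] across [-26.9  29.3]
held: n 11423 h 8.5 x [-30.1  28. ] y [-15.9  15.8] (array([-1.3, -0. ]), array([60.3, 32. ]), -0.0)
[0.11 0.02 3.96] 179.03324306589172
```

View pics/w3.png

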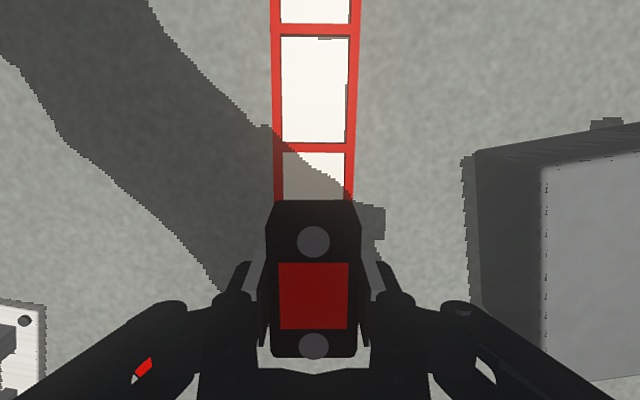

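The red housing is held over the reject tray. Dividers show at about (315,30) and (315,147), so I'll take the along-tray position from those.

```bash
python3 - <<'E'
from h import *
f=grab_frame("wrist"); px=f["pixels"].astype(int); c=px[:,300:335]; r=((c[...,0]>c[...,1]+60)).mean(1)>.7
v=np.nonzero(r)[0]; print(v)
for g in np.split(v,np.nonzero(np.diff(v)>3)[0]+1): print(g[0],g[-1],onplane(f,[[317,g[0]-.5],[317,g[-1]+.5]],.016)*1000)
E
```

```text
[ 23  24  25  26  27  28  29  30  31  32  33 143 144 145 146 147 148 149
 150 151 263 264 265 266 267 268 269 270 271 272 273 274 275 276 277 278
 279 280 281 282 283 284 285 286 287 288 289 290 291 292 293 294 295 296
 297 298 299 300 301 302 303 304 305 306 307 308 309 310 311 312 313 314
 315 316 317 318 319 320 321 322 323 324 325 326 327 328]
23 33 [[418.83045341 315.08291193]
 [425.04831435 314.99679121]]
143 151 [[492.46972256 314.06296848]
 [498.55632713 313.97866574]]
263 328 [[581.4373309  312.8307193 ]
 [638.74253161 312.03701147]]
```

Call:
play_rows(
  plan=[
    [[0.11, 0, 0.8], [0, 0, 0.05], 1],
    [[0, 0, 0.9], [0, 0, 0], 1],
    [[0, 0, 0.9], [0, 0, 0], 1],
    [[0, 0, 0.3], [0, 0, 0], 1],
    [[0, 0, 0.3], [0, 0, 0], 1],
    [[0, 0, 0.3], [0, 0, 0], 1],
    [[0, 0, 0.3], [0, 0, 0], 1],
    [[0, 0, 0.07], [0, 0, 0], 1],
    [[0, 0, 0], [0, 0, 0], 1],
  ],
)

```text
clock: 41.92
position: [0.5324, 0.3102, 0.0326]
tool_rot: [-3.142, -0.0, 3.116]
force: [0.7, 1.1, -0.6]
grip_width: 0.0347
finger_force: 59.9
```

Call:
play_rows(
  plan=[
    [[0, 0.09, 0.02], [0, 0, 0], 1],
    [[0, 0, 0.03], [0, 0, 0], 1],
    [[0, 0, 0], [0, 0, 0], -1],
    [[0, 0, 0], [0, 0, 0], -1],
    [[0, 0, 0], [0, 0, 0], -1],
    [[0, 0, -0.6], [0, 0, 0], -1],
    [[0, 0, -1], [0, 0, 0], -1],
    [[0, 0, -1], [0, 0, 0], -1],
    [[0, 0, -1], [0, 0, 0], -1],
    [[0, 0, -1], [0, 0, 0], -1],
    [[0, 0, 0], [0, 0, 0], -1],
  ],
)

```text
clock: 43.3
position: [0.5334, 0.3129, 0.1491]
tool_rot: [3.139, 0.003, 3.116]
force: [-0.3, 0.5, -0.6]
grip_width: 0.0855
finger_force: 0.0
```

```bash
python3 - <<'E'
from h import *
tool(); f=grab_frame("wrist"); top(f,532.7,312.6,40,40,2.5)
top(grab_frame("scene"),654.8,183.8,34,42)
blk([[654.8,183.8,150,211.9-360]]); blk([[654.8,183.8,150,211.9]])
E
```

```text
t 43.3 [533.4 312.9 149.1] rpy [3.139e+00 3.000e-03 3.116e+00] w 85.5 q [-0.6   0.62 -0.04  1.7   0.03  0.81  0.89]
top n 3863 z 39.6 (array([534. , 312.6]), array([59.4, 35.1]), -1.2) tool units [-0.05  0.    4.31] yaw now 178.5
top n 142 z 32.6 (array([654. , 184.2]), array([58.4, 33.9]), 33.9) tool units [-4.99 -5.    4.51] yaw now 178.5
  4 x turn z -0.97
  8 x shift [-0.18, -0.87, -0.02]
   -> [655.  183.7 150.8] 211.9
rows 12
  4 x turn z -0.97
  8 x shift [-0.18, -0.87, -0.02]
   -> [655.  183.7 150.8] 211.9
rows 12
```

Call:
play_rows(
  plan=[
    [[0, 0, 0], [0, 0, -0.97], -1],
    [[0, 0, 0], [0, 0, -0.97], -1],
    [[0, 0, 0], [0, 0, -0.97], -1],
    [[0, 0, 0], [0, 0, -0.97], -1],
    [[-0.18, -0.87, 0], [0, 0, 0], -1],
    [[-0.18, -0.87, 0], [0, 0, 0], -1],
    [[-0.18, -0.87, 0], [0, 0, 0], -1],
    [[-0.18, -0.87, 0], [0, 0, 0], -1],
    [[-0.18, -0.87, 0], [0, 0, 0], -1],
    [[-0.18, -0.87, 0], [0, 0, 0], -1],
    [[-0.18, -0.87, 0], [0, 0, 0], -1],
    [[-0.18, -0.87, 0], [0, 0, 0], -1],
    [[0, 0, 0], [0, 0, 0], -1],
    [[0, 0, 0], [0, 0, 0], -1],
  ],
)

```text
clock: 45.15
position: [0.6548, 0.1842, 0.1462]
tool_rot: [3.141, -0.0, -2.584]
force: [0.3, -0.1, 0.4]
grip_width: 0.0856
finger_force: 0.0
```

```bash
python3 - <<'E'
from h import *
tool(); f=grab_frame("wrist"); top(f,654.8,183.8,34,42)
E
```

```text
t 45.15 [654.8 184.2 146.2] rpy [ 3.141 -0.    -2.584] w 85.6 q [-0.25  0.72 -0.19  1.52  0.15  0.92  1.65]
top n 3780 z 33.5 (array([654.1, 185.3]), array([58.9, 35.3]), 32.0) tool units [0.   0.04 4.49] yaw now -148.1
```

Call:
play_rows(
  plan=[
    [[0, 0.04, 0.8], [0, 0, 0], -1],
    [[0, 0, 0.9], [0, 0, 0], -1],
    [[0, 0, 0.9], [0, 0, 0], -1],
    [[0, 0, 0.9], [0, 0, 0], -1],
    [[0, 0, 0.9], [0, 0, 0], -1],
    [[0, 0, 0.49], [0, 0, 0], -1],
    [[0, 0, 0], [0, 0, 0], -1],
    [[0, 0, 0], [0, 0, 0], 1],
    [[0, 0, 0], [0, 0, 0], 1],
    [[0, 0, 0], [0, 0, 0], 1],
    [[0, 0, 0], [0, 0, 0], 1],
    [[0, 0, 0], [0, 0, 0], 1],
    [[0, 0, 0], [0, 0, 0], 1],
    [[0, 0, -0.5], [0, 0, 0], 1],
    [[0, 0, -1], [0, 0, 0], 1],
    [[0, 0, -1], [0, 0, 0], 1],
    [[0, 0, -1], [0, 0, 0], 1],
    [[0, 0, -0.7], [0, 0, 0], 1],
    [[0, 0, 0], [0, 0, 0], 1],
  ],
)

```text
clock: 47.58
position: [0.6551, 0.1847, 0.1305]
tool_rot: [-3.141, 0.002, -2.585]
force: [-0.1, 0.4, -0.9]
grip_width: 0.0349
finger_force: 59.8
```

```bash
python3 - <<'E'
from h import *
tool(); f=grab_frame("wrist"); held(f,10,16)
blk([[458.7,314.3,130,178.6-360]])
E
```

```text
t 47.58 [655.1 184.7 130.5] rpy [-3.141e+00  2.000e-03 -2.585e+00] w 34.9 q [-0.25  0.74 -0.18  1.53  0.16  0.89  1.64]
held: n 11651 h 9.9 x [-28.7  29.5] y [-15.8  15.9] (array([-0., -0.]), array([60.1, 32. ]), 0.0)
  4 x turn z 0.97
  10 x shift [0.8, 0.5, -0.0]
   -> [457.8 314.6 129.2] -181.5
rows 14
```

Call:
play_rows(
  plan=[
    [[0, 0, 0], [0, 0, 0.97], 1],
    [[0, 0, 0], [0, 0, 0.97], 1],
    [[0, 0, 0], [0, 0, 0.97], 1],
    [[0, 0, 0], [0, 0, 0.97], 1],
    [[0.8, 0.5, 0], [0, 0, 0], 1],
    [[0.8, 0.5, 0], [0, 0, 0], 1],
    [[0.8, 0.5, 0], [0, 0, 0], 1],
    [[0.8, 0.5, 0], [0, 0, 0], 1],
    [[0.8, 0.5, 0], [0, 0, 0], 1],
    [[0.8, 0.5, 0], [0, 0, 0], 1],
    [[0.8, 0.5, 0], [0, 0, 0], 1],
    [[0.8, 0.5, 0], [0, 0, 0], 1],
    [[0.8, 0.5, 0], [0, 0, 0], 1],
    [[0.8, 0.5, 0], [0, 0, 0], 1],
    [[0, 0, 0.9], [0, 0, 0], 1],
    [[0, 0, 0.9], [0, 0, 0], 1],
    [[0, 0, 0.6], [0, 0, 0], 1],
    [[0, 0, 0], [0, 0, 0], 1],
    [[0, 0, 0], [0, 0, 0], 1],
  ],
)

```text
clock: 50.0
position: [0.4579, 0.3148, 0.0696]
tool_rot: [3.141, 0.0, 3.116]
force: [1.0, -0.8, 0.2]
grip_width: 0.0348
finger_force: 59.9
```

```bash
python3 - <<'E'
from h import *
tool(); f=grab_frame("wrist"); held(f,9.5,16)
p,X,a=axes(); print((X@(np.array([458.7,314.3,31])-p)/25).round(2),a)
E
```

```text
t 50.0 [457.9 314.8  69.6] rpy [3.141 0.    3.116] w 34.8 q [-0.68  0.66 -0.03  1.91  0.04  0.57  0.8 ]
held: n 11621 h 8.6 x [-28.7  29.8] y [-15.8  15.8] (array([0.3, 0. ]), array([60.4, 32. ]), 0.1)
[-0.03 -0.02  1.55] 178.53619319964247
```

Call:
play_rows(
  plan=[
    [[-0.04, -0.01, 0.3], [0, 0, 0], 1],
    [[0, 0, 0.3], [0, 0, 0], 1],
    [[0, 0, 0.3], [0, 0, 0], 1],
    [[0, 0, 0.3], [0, 0, 0], 1],
    [[0, 0, 0.2], [0, 0, 0], 1],
    [[0, 0, 0.12], [0, 0, 0], 1],
    [[0, 0, 0], [0, 0, 0], 1],
  ],
)

```text
clock: 50.92
position: [0.4587, 0.3144, 0.0311]
tool_rot: [3.142, 0.0, 3.116]
force: [0.6, 0.3, -1.2]
grip_width: 0.0348
finger_force: 60.0
```

Call:
play_rows(
  plan=[
    [[0, 0, 0.02], [0, 0, 0], 1],
    [[0, 0, 0], [0, 0, 0], -1],
    [[0, 0, 0], [0, 0, 0], -1],
    [[0, 0, 0], [0, 0, 0], -1],
    [[0, 0, -0.6], [0, 0, 0], -1],
    [[0, 0, -1], [0, 0, 0], -1],
    [[0, 0, -1], [0, 0, 0], -1],
    [[0, 0, -1], [0, 0, 0], -1],
    [[0, 0, -1], [0, 0, 0], -1],
    [[0, 0, 0], [0, 0, 0], -1],
  ],
)

```text
clock: 52.18
position: [0.4595, 0.3148, 0.1481]
tool_rot: [3.139, 0.003, 3.116]
force: [-0.7, -0.6, -0.7]
grip_width: 0.0854
finger_force: 0.0
```

```bash
python3 - <<'E'
from h import *
tool(); f=grab_frame("wrist"); top(f,458.7,314.3,40,40,2.5)
look("scene",["housing_green_1","housing_red_1"])
blk([[436.5,52,150,84]])
E
```

```text
t 52.17 [459.5 314.8 148.1] rpy [3.139e+00 3.000e-03 3.116e+00] w 85.4 q [-0.68  0.54 -0.04  1.87  0.03  0.73  0.81]
top n 3904 z 39.5 (array([458.6, 314.3]), array([58.8, 35.3]), -1.8) tool units [ 0.02 -0.01  4.27] yaw now 178.5
housing_green_1 0.96 px 144 302 n 509 med [ 785. -360.   31.] zt 34 (array([ 779.2, -365.3]), array([60.4, 36.9]), 49.7)
housing_green_1 0.88 px 274 192 n 372 med [547.  -6.  30.] zt 34 (array([540.4,  -4.8]), array([57.8, 36.3]), 37.7)
housing_green_1 0.8 px 286 162 n 282 med [446.  54.  30.] zt 33 (array([436.2,  53.2]), array([59.5, 38. ]), 81.6)
housing_green_1 0.73 px 129 265 n 507 med [ 675. -397.   31.] zt 34 (array([ 668.3, -401.1]), array([59.8, 37.4]), -43.5)
housing_green_1 0.57 px 176 257 n 478 med [ 686. -283.   31.] zt 34 (array([ 679.6, -284.7]), array([59.8, 37.3]), 75.3)
housing_red_1 0.83 px 368 149 n 237 med [467. 307.  37.] zt 39 (array([460.7, 311.7]), array([59.5, 34.5]), -0.9)
housing_red_1 0.66 px 377 166 n 282 med [542. 306.  37.] zt 40 (array([534.4, 310.9]), array([62.3, 37.1]), -1.3)
housing_red_1 0.43 px 164 201 n 1370 med [ 480. -315.    6.] zt 16 
housing_red_1 0.36 px 206 301 n 500 med [ 821. -224.   20.] zt 23 
  12 x turn z 0.92
  11 x shift [-0.96, 0.03, -0.02]
   -> [437.5  50.8 150.7] 83.7
rows 23
```

Call:
play_rows(
  plan=[
    [[0, 0, 0], [0, 0, 1], -1],
    [[0, 0, 0], [0, 0, 1], -1],
    [[0, 0, 0], [0, 0, 1], -1],
    [[0, 0, 0], [0, 0, 1], -1],
    [[0, 0, 0], [0, 0, 1], -1],
    [[0, 0, 0], [0, 0, 1], -1],
    [[0, 0, 0], [0, 0, 1], -1],
    [[0, 0, 0], [0, 0, 1], -1],
    [[0, 0, 0], [0, 0, 1], -1],
    [[0, 0, 0], [0, 0, 1], -1],
    [[0, 0, 0], [0, 0, 1], -1],
    [[-0.96, 0.03, 0], [0, 0, 0.1], -1],
    [[-0.96, 0.03, 0], [0, 0, 0], -1],
    [[-0.96, 0.03, 0], [0, 0, 0], -1],
    [[-0.96, 0.03, 0], [0, 0, 0], -1],
    [[-0.96, 0.03, 0], [0, 0, 0], -1],
    [[-0.96, 0.03, 0], [0, 0, 0], -1],
    [[-0.96, 0.03, 0], [0, 0, 0], -1],
    [[-0.96, 0.03, 0], [0, 0, 0], -1],
    [[-0.96, 0.03, 0], [0, 0, 0], -1],
  ],
)

```text
clock: 54.88
position: [0.4396, 0.0974, 0.1456]
tool_rot: [3.142, -0.0, 1.451]
force: [-0.5, -0.1, -0.2]
grip_width: 0.0854
finger_force: 0.0
```

Call:
play_rows(
  plan=[
    [[-0.96, 0.03, 0], [0, 0, 0], -1],
    [[-0.9, 0.03, 0], [0, 0, 0], -1],
    [[0, 0, 0], [0, 0, 0], -1],
    [[0, 0, 0], [0, 0, 0], -1],
  ],
)

```text
clock: 55.38
position: [0.4359, 0.0526, 0.1456]
tool_rot: [3.142, -0.0, 1.451]
force: [0.2, -0.3, 0.2]
grip_width: 0.0854
finger_force: 0.0
```

```bash
python3 - <<'E'
from h import *
tool(); f=grab_frame("wrist"); top(f,436.4,52.5,34,42)
E
```

```text
t 55.38 [435.9  52.6 145.6] rpy [ 3.142 -0.     1.451] w 85.4 q [-0.58  0.43  0.42  2.18 -0.31  0.59 -0.06]
top n 3798 z 33.5 (array([435.9,  54.8]), array([59.3, 35.1]), 82.9) tool units [ 0.07 -0.01  4.46] yaw now 83.2
```

Call:
play_rows(
  plan=[
    [[0.07, 0, 0.8], [0, 0, 0], -1],
    [[0, 0, 0.9], [0, 0, 0], -1],
    [[0, 0, 0.9], [0, 0, 0], -1],
    [[0, 0, 0.9], [0, 0, 0], -1],
    [[0, 0, 0.9], [0, 0, 0], -1],
    [[0, 0, 0.46], [0, 0, 0], -1],
    [[0, 0, 0], [0, 0, 0], -1],
    [[0, 0, 0], [0, 0, 0], 1],
    [[0, 0, 0], [0, 0, 0], 1],
    [[0, 0, 0], [0, 0, 0], 1],
    [[0, 0, 0], [0, 0, 0], 1],
    [[0, 0, 0], [0, 0, 0], 1],
    [[0, 0, 0], [0, 0, 0], 1],
    [[0, 0, -0.5], [0, 0, 0], 1],
    [[0, 0, -1], [0, 0, 0], 1],
    [[0, 0, -1], [0, 0, 0], 1],
    [[0, 0, -1], [0, 0, 0], 1],
    [[0, 0, -0.7], [0, 0, 0], 1],
    [[0, 0, 0], [0, 0, 0], 1],
  ],
)

```text
clock: 57.8
position: [0.4367, 0.0547, 0.1304]
tool_rot: [3.139, -0.001, 1.452]
force: [0.7, -0.0, -1.9]
grip_width: 0.0345
finger_force: 60.7
```

```bash
python3 - <<'E'
from h import *
tool(); f=grab_frame("wrist"); held(f,10,16)
blk([[397.6,-321.5,130,5.3]])
E
```

```text
t 57.8 [436.7  54.7 130.4] rpy [ 3.139e+00 -1.000e-03  1.452e+00] w 34.5 q [-0.58  0.46  0.41  2.19 -0.34  0.55 -0.03]
held: n 11625 h 9.6 x [-28.5  29.7] y [-15.9  15.8] (array([ 0.2, -0. ]), array([60., 32.]), 0.0)
  10 x turn z 0.91
  16 x shift [-0.18, 0.93, -0.0]
   -> [ 396.8 -322.1  129.6] 5.0
rows 26
```

Call:
play_rows(
  plan=[
    [[0, 0, 0], [0, 0, 0.91], 1],
    [[0, 0, 0], [0, 0, 0.91], 1],
    [[0, 0, 0], [0, 0, 0.91], 1],
    [[0, 0, 0], [0, 0, 0.91], 1],
    [[0, 0, 0], [0, 0, 0.91], 1],
    [[0, 0, 0], [0, 0, 0.91], 1],
    [[0, 0, 0], [0, 0, 0.91], 1],
    [[0, 0, 0], [0, 0, 0.91], 1],
    [[0, 0, 0], [0, 0, 0.91], 1],
    [[0, 0, 0], [0, 0, 0.91], 1],
    [[-0.18, 0.93, 0], [0, 0, 0], 1],
    [[-0.18, 0.93, 0], [0, 0, 0], 1],
    [[-0.18, 0.93, 0], [0, 0, 0], 1],
    [[-0.18, 0.93, 0], [0, 0, 0], 1],
    [[-0.18, 0.93, 0], [0, 0, 0], 1],
    [[-0.18, 0.93, 0], [0, 0, 0], 1],
    [[-0.18, 0.93, 0], [0, 0, 0], 1],
    [[-0.18, 0.93, 0], [0, 0, 0], 1],
    [[-0.18, 0.93, 0], [0, 0, 0], 1],
    [[-0.18, 0.93, 0], [0, 0, 0], 1],
  ],
)

```text
clock: 60.35
position: [0.4108, -0.1819, 0.1285]
tool_rot: [-3.142, 0.001, 0.086]
force: [-0.1, 0.5, -1.1]
grip_width: 0.0353
finger_force: 60.7
```

Call:
play_rows(
  plan=[
    [[-0.18, 0.93, 0], [0, 0, 0], 1],
    [[-0.18, 0.93, 0], [0, 0, 0], 1],
    [[-0.18, 0.93, 0], [0, 0, 0], 1],
    [[-0.18, 0.93, 0], [0, 0, 0], 1],
    [[-0.18, 0.93, 0], [0, 0, 0], 1],
    [[-0.18, 0.93, 0], [0, 0, 0], 1],
    [[0, 0, 0], [0, 0, 0], 1],
    [[0, 0, 0], [0, 0, 0], 1],
  ],
)

```text
clock: 61.35
position: [0.3962, -0.3218, 0.1285]
tool_rot: [-3.141, 0.001, 0.086]
force: [0.1, 1.2, -1.5]
grip_width: 0.0349
finger_force: 60.8
```

```bash
python3 - <<'E'
from h import *
tool(); f=tray(471.3,-314.7,False,5.3); held(f,9.5,16)
px=f["pixels"].astype(int); c=px[:,300:335]; r=((c[...,1]>c[...,0]+15)).mean(1)>.7
v=np.nonzero(r)[0]
for g in np.split(v,np.nonzero(np.diff(v)>3)[0]+1): print(g[0],g[-1],onplane(f,[[317,g[0]-.5],[317,g[-1]+.5]],.016)*1000)
cv2.imwrite("pics/w4.png",f["pixels"][:,:,::-1])
E
```

```text
t 61.35 [ 396.2 -321.8  128.5] rpy [-3.141e+00  1.000e-03  8.600e-02] w 34.9 q [ 0.07  0.63  0.7   2.02 -0.62  0.71 -0.32]
tray 4956 (array([ 462.2, -315.1]), array([129.8,  56.2]), 5.2)
along [-70.6  55.4] across [-27.6  28.4]
held: n 11501 h 8.5 x [-27.8  30.3] y [-15.8  15.8] (array([ 1.1, -0. ]), array([59.5, 32. ]), -0.0)
27 37 [[ 512.12560798 -314.34080432]
 [ 505.90872493 -314.89699806]]
146 155 [[ 439.19175309 -320.86583523]
 [ 432.43989492 -321.46989056]]
262 328 [[ 353.73255423 -328.51144667]
 [ 296.13187028 -333.66469469]]
```

View pics/w4.png

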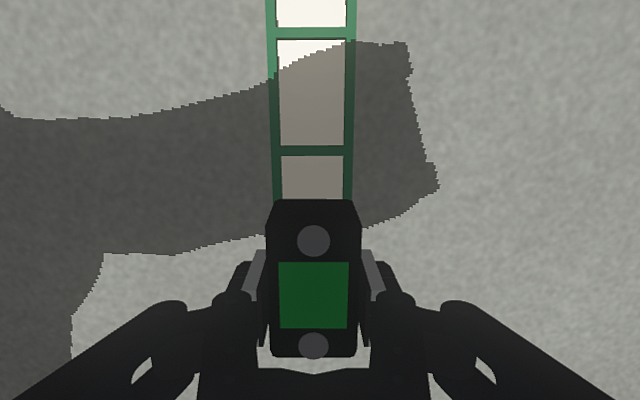

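The green-tagged housing is held over pass nest 1. Dividers at v≈32 and 150 give the tray position.

Call:
play_rows(
  plan=[
    [[0.07, -0.02, 0.8], [0, 0, -0.03], 1],
    [[0, 0, 0.9], [0, 0, 0], 1],
    [[0, 0, 0.7], [0, 0, 0], 1],
    [[0, 0, 0.5], [0, 0, 0], 1],
    [[0, 0, 0.5], [0, 0, 0], 1],
    [[0, 0, 0.3], [0, 0, 0], 1],
    [[0, 0, 0], [0, 0, 0], 1],
    [[0, 0, 0], [0, 0, 0], 1],
  ],
)

```text
clock: 62.4
position: [0.3983, -0.3219, 0.0369]
tool_rot: [3.141, -0.0, 0.091]
force: [0.3, 0.1, -0.8]
grip_width: 0.0348
finger_force: 60.8
```

Call:
play_rows(
  plan=[
    [[-0.02, -0.03, 0.12], [0, 0, 0], 1],
    [[0, 0, 0.12], [0, 0, 0], 1],
    [[0, 0, 0], [0, 0, 0], 1],
    [[0, 0, 0], [0, 0, 0], -1],
    [[0, 0, 0], [0, 0, 0], -1],
    [[0, 0, 0], [0, 0, 0], -1],
    [[0, 0, -0.6], [0, 0, 0], -1],
    [[0, 0, -1], [0, 0, 0], -1],
    [[0, 0, -1], [0, 0, 0], -1],
    [[0, 0, -1], [0, 0, 0], -1],
    [[0, 0, -1], [0, 0, 0], -1],
    [[0, 0, 0], [0, 0, 0], -1],
  ],
)

```text
clock: 63.9
position: [0.3982, -0.3215, 0.1476]
tool_rot: [3.14, -0.002, 0.091]
force: [0.1, 0.0, 0.8]
grip_width: 0.0849
finger_force: 0.0
```

```bash
python3 - <<'E'
from h import *
tool(); f=grab_frame("wrist"); top(f,398.6,-321,40,40,2.5)
blk([[540.2,-4.7,150,38]])
look("scene",["housing_green_1"])
E
```

```text
t 63.9 [ 398.2 -321.5  147.6] rpy [ 3.14e+00 -2.00e-03  9.10e-02] w 84.9 q [ 0.04  0.61  0.73  2.01 -0.6   0.75 -0.34]
top n 3831 z 39.3 (array([ 399. , -321.5]), array([58.3, 35.5]), 5.1) tool units [0.04 0.02 4.26] yaw now 5.2
  4 x turn z -0.95
  14 x shift [0.88, -0.46, -0.01]
   -> [542.2  -4.8 150.1] 37.9
rows 18
housing_green_1 0.76 px 144 302 n 508 med [ 785. -360.   31.] zt 34 (array([ 778.6, -365.3]), array([59.9, 35.7]), 49.9)
housing_green_1 0.74 px 158 177 n 287 med [ 410. -319.   37.] zt 40 (array([ 398.7, -321. ]), array([62.8, 35.9]), 3.7)
housing_green_1 0.74 px 176 257 n 497 med [ 685. -283.   31.] zt 34 (array([ 679.3, -284.9]), array([60.7, 37.1]), 74.1)
housing_green_1 0.7 px 219 236 n 357 med [ 655. -173.   31.] zt 34 (array([ 645.1, -174. ]), array([60.1, 36.5]), -2.1)
housing_green_1 0.61 px 129 265 n 492 med [ 676. -399.   31.] zt 34 (array([ 669.4, -401.2]), array([58.4, 38.3]), -46.1)
housing_green_1 0.52 px 274 192 n 349 med [547.  -6.  30.] zt 34 (array([540.3,  -5.3]), array([59.3, 36.9]), 40.4)
```

Call:
play_rows(
  plan=[
    [[0, 0, 0], [0, 0, -0.95], -1],
    [[0, 0, 0], [0, 0, -0.95], -1],
    [[0, 0, 0], [0, 0, -0.95], -1],
    [[0, 0, 0], [0, 0, -0.95], -1],
    [[0.87, -0.46, 0], [0, 0, 0], -1],
    [[0.87, -0.46, 0], [0, 0, 0], -1],
    [[0.87, -0.46, 0], [0, 0, 0], -1],
    [[0.87, -0.46, 0], [0, 0, 0], -1],
    [[0.87, -0.46, 0], [0, 0, 0], -1],
    [[0.87, -0.46, 0], [0, 0, 0], -1],
    [[0.87, -0.46, 0], [0, 0, 0], -1],
    [[0.87, -0.46, 0], [0, 0, 0], -1],
    [[0.87, -0.46, 0], [0, 0, 0], -1],
    [[0.87, -0.46, 0], [0, 0, 0], -1],
    [[0.87, -0.46, 0], [0, 0, 0], -1],
    [[0.87, -0.46, 0], [0, 0, 0], -1],
    [[0.87, -0.46, 0], [0, 0, 0], -1],
    [[0.87, -0.46, 0], [0, 0, 0], -1],
    [[0, 0, 0], [0, 0, 0], -1],
    [[0, 0, 0], [0, 0, 0], -1],
  ],
)

```text
clock: 66.55
position: [0.5387, -0.0077, 0.1452]
tool_rot: [-3.141, 0.001, 0.66]
force: [-0.4, 0.4, -0.6]
grip_width: 0.0854
finger_force: 0.0
```

```bash
python3 - <<'E'
from h import *
tool(); f=grab_frame("wrist"); top(f,540.2,-4.7,34,42)
E
```

```text
t 66.55 [538.7  -7.7 145.2] rpy [-3.141e+00  1.000e-03  6.600e-01] w 85.4 q [-0.52  0.61  0.61  1.94 -0.5   0.75 -0.54]
top n 3802 z 33.4 (array([540.5,  -4. ]), array([59. , 35.1]), 38.5) tool units [ 0.15 -0.08  4.45] yaw now 37.8
```

Call:
play_rows(
  plan=[
    [[0.15, -0.08, 0.8], [0, 0, -0.08], -1],
    [[0, 0, 0.9], [0, 0, 0], -1],
    [[0, 0, 0.9], [0, 0, 0], -1],
    [[0, 0, 0.9], [0, 0, 0], -1],
    [[0, 0, 0.9], [0, 0, 0], -1],
    [[0, 0, 0.45], [0, 0, 0], -1],
    [[0, 0, 0], [0, 0, 0], -1],
    [[0, 0, 0], [0, 0, 0], 1],
    [[0, 0, 0], [0, 0, 0], 1],
    [[0, 0, 0], [0, 0, 0], 1],
    [[0, 0, 0], [0, 0, 0], 1],
    [[0, 0, 0], [0, 0, 0], 1],
    [[0, 0, 0], [0, 0, 0], 1],
    [[0, 0, -0.5], [0, 0, 0], 1],
    [[0, 0, -1], [0, 0, 0], 1],
    [[0, 0, -1], [0, 0, 0], 1],
    [[0, 0, -1], [0, 0, 0], 1],
    [[0, 0, -0.7], [0, 0, 0], 1],
    [[0, 0, 0], [0, 0, 0], 1],
  ],
)

```text
clock: 68.97
position: [0.5415, -0.003, 0.1304]
tool_rot: [3.141, -0.002, 0.673]
force: [0.4, 0.5, -1.1]
grip_width: 0.0348
finger_force: 60.1
```

```bash
python3 - <<'E'
from h import *
tool(); f=grab_frame("wrist"); held(f,10,16)
blk([[472.3,-314.2,130,5.2]])
E
```

```text
t 68.97 [541.5  -3.  130.4] rpy [ 3.141e+00 -2.000e-03  6.730e-01] w 34.8 q [-0.52  0.63  0.59  1.94 -0.52  0.72 -0.52]
held: n 11376 h 9.3 x [-29.6  28.5] y [-15.8  15.8] (array([-0.8,  0. ]), array([60.2, 32. ]), 0.0)
  4 x turn z 0.97
  13 x shift [-0.3, 0.93, -0.0]
   -> [ 471.4 -312.8  129.5] 5.2
rows 17
```

Call:
play_rows(
  plan=[
    [[0, 0, 0], [0, 0, 0.97], 1],
    [[0, 0, 0], [0, 0, 0.97], 1],
    [[0, 0, 0], [0, 0, 0.97], 1],
    [[0, 0, 0], [0, 0, 0.97], 1],
    [[-0.3, 0.93, 0], [0, 0, 0], 1],
    [[-0.3, 0.93, 0], [0, 0, 0], 1],
    [[-0.3, 0.93, 0], [0, 0, 0], 1],
    [[-0.3, 0.93, 0], [0, 0, 0], 1],
    [[-0.3, 0.93, 0], [0, 0, 0], 1],
    [[-0.3, 0.93, 0], [0, 0, 0], 1],
    [[-0.3, 0.93, 0], [0, 0, 0], 1],
    [[-0.3, 0.93, 0], [0, 0, 0], 1],
    [[-0.3, 0.93, 0], [0, 0, 0], 1],
    [[-0.3, 0.93, 0], [0, 0, 0], 1],
    [[-0.3, 0.93, 0], [0, 0, 0], 1],
    [[-0.3, 0.93, 0], [0, 0, 0], 1],
    [[-0.3, 0.95, 0], [0, 0, 0], 1],
    [[0, 0, 0], [0, 0, 0], 1],
    [[0, 0, 0], [0, 0, 0], 1],
  ],
)

```text
clock: 71.4
position: [0.4711, -0.3129, 0.1286]
tool_rot: [-3.141, 0.001, 0.091]
force: [0.6, 0.1, -1.0]
grip_width: 0.0343
finger_force: 60.1
```

```bash
python3 - <<'E'
from h import *
tool(); f=grab_frame("wrist"); held(f,9,16)
p,X,a=axes(); print((X@(np.array([472.3,-314.2,36])-p)/25).round(2),a)
E
```

```text
t 71.4 [ 471.1 -312.9  128.6] rpy [-3.141e+00  1.000e-03  9.100e-02] w 34.3 q [ 0.02  0.7   0.69  1.88 -0.62  0.79 -0.43]
held: n 11374 h 8.2 x [-29.9  28.2] y [-15.8  15.8] (array([-1.2, -0. ]), array([60., 32.]), -0.0)
[0.03 0.06 3.71] 5.235592793579453
```

Call:
play_rows(
  plan=[
    [[0.07, 0.06, 0.8], [0, 0, 0], 1],
    [[0, 0, 0.9], [0, 0, 0], 1],
    [[0, 0, 0.7], [0, 0, 0], 1],
    [[0, 0, 0.5], [0, 0, 0], 1],
    [[0, 0, 0.5], [0, 0, 0], 1],
    [[0, 0, 0.3], [0, 0, 0], 1],
    [[0, 0, 0], [0, 0, 0], 1],
    [[0, 0, 0], [0, 0, 0], 1],
  ],
)

```text
clock: 72.45
position: [0.4733, -0.315, 0.0372]
tool_rot: [3.141, -0.0, 0.091]
force: [0.3, 0.7, -0.5]
grip_width: 0.0352
finger_force: 60.1
```

Call:
play_rows(
  plan=[
    [[0, -0.03, 0.12], [0, 0, 0], 1],
    [[0, 0, 0.13], [0, 0, 0], 1],
    [[0, 0, 0], [0, 0, 0], 1],
    [[0, 0, 0], [0, 0, 0], -1],
    [[0, 0, 0], [0, 0, 0], -1],
    [[0, 0, 0], [0, 0, 0], -1],
    [[0, 0, -0.6], [0, 0, 0], -1],
    [[0, 0, -1], [0, 0, 0], -1],
    [[0, 0, -1], [0, 0, 0], -1],
    [[0, 0, -1], [0, 0, 0], -1],
    [[0, 0, -1], [0, 0, 0], -1],
    [[0, 0, 0], [0, 0, 0], -1],
  ],
)

```text
clock: 73.95
position: [0.4737, -0.3146, 0.1479]
tool_rot: [3.14, -0.003, 0.091]
force: [-0.8, -0.3, -0.1]
grip_width: 0.0855
finger_force: 0.0
```

```bash
python3 - <<'E'
from h import *
tool(); f=grab_frame("wrist"); top(f,472.3,-314.2,40,40,2.5)
blk([[645.1,-174,150,-1.7]])
E
```

```text
t 73.95 [ 473.7 -314.6  147.9] rpy [ 3.14e+00 -3.00e-03  9.10e-02] w 85.5 q [-0.    0.68  0.72  1.87 -0.6   0.82 -0.45]
top n 3798 z 39.3 (array([ 472.6, -314.5]), array([59. , 35.4]), 4.8) tool units [-0.03  0.01  4.27] yaw now 5.2
  1 x turn z 0.8
  9 x shift [0.74, -0.64, -0.01]
   -> [ 644.  -175.   148.9] -1.7
rows 10
```

Call:
play_rows(
  plan=[
    [[0, 0, 0], [0, 0, 0.8], -1],
    [[0.74, -0.64, 0], [0, 0, 0], -1],
    [[0.74, -0.64, 0], [0, 0, 0], -1],
    [[0.74, -0.64, 0], [0, 0, 0], -1],
    [[0.74, -0.64, 0], [0, 0, 0], -1],
    [[0.74, -0.64, 0], [0, 0, 0], -1],
    [[0.74, -0.64, 0], [0, 0, 0], -1],
    [[0.74, -0.64, 0], [0, 0, 0], -1],
    [[0.74, -0.64, 0], [0, 0, 0], -1],
    [[0.74, -0.64, 0], [0, 0, 0], -1],
    [[0, 0, 0], [0, 0, 0], -1],
    [[0, 0, 0], [0, 0, 0], -1],
  ],
)

```text
clock: 75.5
position: [0.643, -0.1755, 0.1452]
tool_rot: [3.141, 0.001, -0.03]
force: [-0.5, -0.7, -0.8]
grip_width: 0.0857
finger_force: 0.0
```

```bash
python3 - <<'E'
from h import *
tool(); f=grab_frame("wrist"); top(f,645.1,-174,34,42)
E
```

```text
t 75.5 [ 643.  -175.5  145.2] rpy [ 3.141e+00  1.000e-03 -3.000e-02] w 85.7 q [-0.26  0.84  0.76  1.59 -0.66  0.98 -0.9 ]
top n 3773 z 33.3 (array([ 645.8, -173.9]), array([59. , 34.9]), -0.8) tool units [ 0.11 -0.08  4.45] yaw now -1.7
```

Call:
play_rows(
  plan=[
    [[0.11, -0.08, 0.8], [0, 0, -0.08], -1],
    [[0, 0, 0.9], [0, 0, 0], -1],
    [[0, 0, 0.9], [0, 0, 0], -1],
    [[0, 0, 0.9], [0, 0, 0], -1],
    [[0, 0, 0.9], [0, 0, 0], -1],
    [[0, 0, 0.45], [0, 0, 0], -1],
    [[0, 0, 0], [0, 0, 0], -1],
    [[0, 0, 0], [0, 0, 0], 1],
    [[0, 0, 0], [0, 0, 0], 1],
    [[0, 0, 0], [0, 0, 0], 1],
    [[0, 0, 0], [0, 0, 0], 1],
    [[0, 0, 0], [0, 0, 0], 1],
    [[0, 0, 0], [0, 0, 0], 1],
    [[0, 0, -0.5], [0, 0, 0], 1],
    [[0, 0, -1], [0, 0, 0], 1],
    [[0, 0, -1], [0, 0, 0], 1],
    [[0, 0, -1], [0, 0, 0], 1],
    [[0, 0, -0.7], [0, 0, 0], 1],
    [[0, 0, 0], [0, 0, 0], 1],
  ],
)

```text
clock: 77.92
position: [0.6472, -0.1732, 0.1311]
tool_rot: [3.141, -0.002, -0.017]
force: [0.0, -0.2, -0.8]
grip_width: 0.035
finger_force: 59.8
```

```bash
python3 - <<'E'
from h import *
tool(); f=grab_frame("wrist"); held(f,10,16)
blk([[546,-307.4,130,5.2]])
E
```

```text
t 77.92 [ 647.2 -173.2  131.1] rpy [ 3.141e+00 -2.000e-03 -1.700e-02] w 35.0 q [-0.26  0.86  0.74  1.59 -0.67  0.96 -0.88]
held: n 11423 h 9.5 x [-29.9  28.7] y [-15.9  15.8] (array([-1., -0.]), array([60.5, 32. ]), -0.0)
  1 x turn z -0.72
  7 x shift [-0.64, 0.71, -0.0]
   -> [ 546.5 -306.9  129.9] 5.2
rows 8
```

Call:
play_rows(
  plan=[
    [[0, 0, 0], [0, 0, -0.72], 1],
    [[-0.64, 0.71, 0], [0, 0, 0], 1],
    [[-0.64, 0.71, 0], [0, 0, 0], 1],
    [[-0.64, 0.71, 0], [0, 0, 0], 1],
    [[-0.64, 0.71, 0], [0, 0, 0], 1],
    [[-0.64, 0.71, 0], [0, 0, 0], 1],
    [[-0.64, 0.71, 0], [0, 0, 0], 1],
    [[-0.64, 0.71, 0], [0, 0, 0], 1],
    [[0, 0, 0], [0, 0, 0], 1],
    [[0, 0, 0], [0, 0, 0], 1],
  ],
)

```text
clock: 79.22
position: [0.5464, -0.3067, 0.129]
tool_rot: [-3.141, 0.0, 0.091]
force: [-0.3, 0.4, -0.8]
grip_width: 0.0348
finger_force: 59.8
```

```bash
python3 - <<'E'
from h import *
tool(); f=grab_frame("wrist"); held(f,9,16)
p,X,a=axes(); print((X@(np.array([546,-307.4,36])-p)/25).round(2),a)
E
```

```text
t 79.22 [ 546.4 -306.7  129. ] rpy [-3.141  0.     0.091] w 34.8 q [-0.02  0.79  0.7   1.72 -0.63  0.88 -0.53]
held: n 11363 h 8.3 x [-30.7  28. ] y [-15.8  15.8] (array([-1.7, -0. ]), array([60.4, 32. ]), -0.0)
[-0.03  0.04  3.72] 5.243282617248726
```

Call:
play_rows(
  plan=[
    [[0.02, 0.02, 0.8], [0, 0, 0], 1],
    [[0, 0, 0.9], [0, 0, 0], 1],
    [[0, 0, 0.7], [0, 0, 0], 1],
    [[0, 0, 0.5], [0, 0, 0], 1],
    [[0, 0, 0.5], [0, 0, 0], 1],
    [[0, 0, 0.3], [0, 0, 0], 1],
    [[0, 0, 0], [0, 0, 0], 1],
    [[0, 0, 0], [0, 0, 0], 1],
  ],
)

```text
clock: 80.28
position: [0.547, -0.3076, 0.0373]
tool_rot: [3.141, -0.001, 0.091]
force: [0.3, 0.5, -0.7]
grip_width: 0.0346
finger_force: 59.8
```

Call:
play_rows(
  plan=[
    [[0.01, -0.01, 0.12], [0, 0, 0], 1],
    [[0, 0, 0.13], [0, 0, 0], 1],
    [[0, 0, 0], [0, 0, 0], 1],
    [[0, 0, 0], [0, 0, 0], -1],
    [[0, 0, 0], [0, 0, 0], -1],
    [[0, 0, 0], [0, 0, 0], -1],
    [[0, 0, -0.6], [0, 0, 0], -1],
    [[0, 0, -1], [0, 0, 0], -1],
    [[0, 0, -1], [0, 0, 0], -1],
    [[0, 0, -1], [0, 0, 0], -1],
    [[0, 0, -1], [0, 0, 0], -1],
    [[0, 0, -1], [0, 0, 0], -1],
    [[0, 0, 0], [0, 0, 0], -1],
  ],
)

```text
clock: 81.9
position: [0.5476, -0.3078, 0.1731]
tool_rot: [3.14, -0.003, 0.091]
force: [0.9, 0.7, -0.3]
grip_width: 0.0858
finger_force: 0.0
```

```bash
python3 - <<'E'
from h import *
tool(); f=grab_frame("wrist"); top(f,546,-307.4,40,40,2.5)
s=grab_frame("scene"); 
for x,y in ((398.6,-321),(472.3,-314.2),(546,-307.4),(532.7,312.6),(458.7,314.3)): top(s,x,y,39,40,4)
top(s,668.6,18.6,70,33,5)
cv2.imwrite("pics/s2.png",s["pixels"][:,:,::-1])
s=grab_frame("side"); cv2.imwrite("pics/side2.png",s["pixels"][:,:,::-1])
E
```

```text
t 81.9 [ 547.6 -307.8  173.1] rpy [ 3.14e+00 -3.00e-03  9.10e-02] w 85.8 q [-0.04  0.74  0.74  1.69 -0.59  0.95 -0.56]
top n 3201 z 39.3 (array([ 546. , -307.8]), array([58.9, 35. ]), 5.7) tool units [-0.05  0.02  5.27] yaw now 5.2
top n 136 z 38.4 (array([ 400.2, -328.7]), array([65.2, 30. ]), 18.2) tool units [-5.93  0.33  5.28] yaw now 5.2
top n 215 z 38.2 (array([ 471.5, -314.5]), array([61.8, 36. ]), 5.6) tool units [-3.03  0.02  5.28] yaw now 5.2
top n 240 z 38.3 (array([ 545.9, -307.8]), array([61.5, 36. ]), 5.9) tool units [-0.05  0.03  5.28] yaw now 5.2
top n 179 z 38.0 (array([534.7, 311.2]), array([62.1, 36.7]), 0.4) tool units [  1.75 -24.67   5.28] yaw now 5.2
top n 156 z 38.4 (array([459.7, 312.5]), array([61.5, 34.8]), 0.6) tool units [ -1.23 -25.     5.28] yaw now 5.2
top n 381 z 69.0 (array([668.9,  17.4]), array([61.1, 56.9]), -13.0) tool units [  6.03 -12.48   4.04] yaw now 5.2
```

View pics/s2.png

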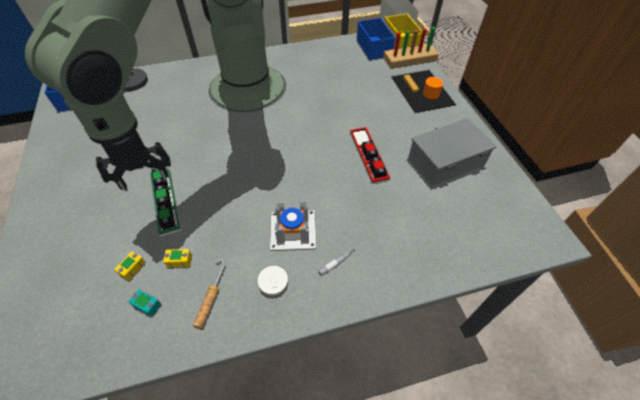

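View pics/side2.png

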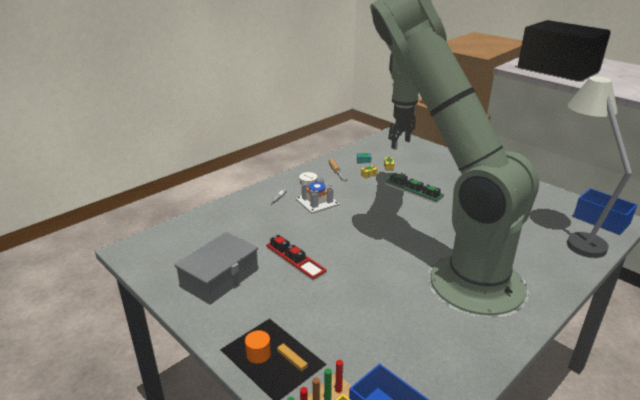

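Three green housings sit in the pass tray at about (163,200) and two red ones in the reject tray at about (372,158). The stack is in the fixture at (292,218). The bystanders have not moved, and no other housing shows in either view.

```bash
python3 -c "
from workcell import bot
print(bot.job_done())"
```

```text
the job is handed in; nothing more can be done
None
```

I handed the job in at about 82 s of the 208 s allowed: three green housings are in the pass tray, two red in the reject tray, and the body, spacer and disc are stacked in the pocket; my last camera checks looked good, but no verdict was returned.

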